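# Put the stirrer's control unit and knob back after cleaning

### The arm

A 6-joint arm with a two-finger parallel gripper is mounted at the origin on a cart in front of the work surface, level with it; the furniture and walls round the work are solid. World frame = base frame: x ahead of the robot, y to its left, z up, the work surface at z = 0. Lengths are in m, angles in rad, forces in N, time in s.
With the tool pointing down it reaches from about 0.375 to 0.975 m from the base axis. Payload 3.8 kg.
Tool frame: the origin (TCP) lies at the very end of the fingers, on their centre line; the grasp point (between the pads) lies 19 mm behind it; z points along the fingers, y is the direction in which the jaws open and shut (so a half turn about z gives the same grasp; the last joint's range is limited). The gripper opens to 85 mm and grips with 20 to 120 N. Pads are 22 mm wide; open, the fingers measure 114 mm over their backs; the gripper's body (76 mm by 85 mm) begins 54 mm behind the grasp point. The pads swing forward as they close: fully open they stand 13 mm farther back than shut.
Start: joints at [1.293, 0.264, 1.604, -0, 1.274, -0.037], TCP at [0.161, 0.656, 0.193] pointing down, gripper open.
Joint ranges: [-2.63, 2.63], [-0.94, 2.18], [0.31, 2.57], [-1.31, 4.45], [0, 2.66], [-2.55, 2.55]. Speed limits (rad/s): [2.57, 2.57, 3.14, 3.14, 3.14, 3.14].

### API

Orientations are given as a rotation vector (axis times angle).
In Python, from workcell import bot, viewer, finish_job gives the robot as it stands.
- The arm moves only by the tool servo_tool, never from a script. Its argument "plan" is a list that holds one entry, the list of rows, each a list of 6 numbers: the shift along the tool's x, y, z in cm, then the turn, a rotation vector about the tool's x, y, z in degrees. A call has 1 to 20 rows; each row is the pose to reach, as a shift and turn from the pose measured when the call began, along the tool's axes at that moment; what a row does not reach only later rows make up. A row lasts 1/12 s, in which the tool goes at most 41.7 mm and 7.16 degrees, less where a joint would pass 70% of its speed; a pose out of reach is approached as far as the arm can. A call with a gripper value outside its range is refused whole. "claw" is the finger opening in cm, from 0 to 8.54, set as the call begins (left out, the last holds). The fingers move at their own pace and stop on an object; "grip_force" is the grip in N (left out, the last holds). Time passes only in rows, so rows that repeat a pose let the fingers close. It gives the time, the measured TCP pose, the force and the opening at its end, in the units of the state.
- bot.read_state(): the state, without advancing time (a new reading comes with each control period).
- viewer.read_camera(name): name is "side" or "top"; returns a dict with "color" (420x560x3 uint8, red, green, blue), "fx", "fy", "cx", "cy" (pixels), "eye" and "rotation" of the camera in the world. Camera axes: x right, y down, z forward; pixel columns grow to the right and rows downward; lengths in m; the calibration is good to about 2 mm. A picture is of the moment at which its call begins. There is no depth.
- finish_job(): hands the job in, once; it reports no verdict.
The state is a dict: "time": time; "q": joint angles; "joint_vel": joint speeds; "joint_torque": joint torques, N m; "tool_pos": TCP position; "tcp_rot": TCP orientation; "wrist_force": force on the tool from outside, world axes, zero at the start; "torque": the same for the moment, N m; "width": opening from 0.0 (shut) to 1.0 (fully open).
Only numpy, scipy, OpenCV 4.12 (cv2) and the standard library are available. Lean on these libraries where they do the work, as an engineer would, in place of code of your own. Each camera call takes 0.05 s, during which the arm holds its last target.

### The job

The magnetic stirrer was taken apart for cleaning. Push its control unit back into the bay of the stirring plate until the two faces butt flush with no gap; then pick up the metal control knob, turn it so that the flat in its bore matches the flat on the unit's D-shaped shaft, and push it fully home. Keep pressing the knob well down against its spring - the press-and-hold that wakes the stirrer - and finish like that, still pressing and without letting go. Leave the beaker on the plate and the other things on the bench undisturbed.

Things in the scene. Friction and masses are not known exactly. Their poses are not given: they have to be found in the camera images.
- stirrer_plate: White square stirring plate, 150 x 150 x 50 mm, fixed to the bench, a beaker standing on it. Origin: centre of its underside. Its -x side is the docking face (towards the robot), flanked by two cheeks that reach 28 mm out of the face and are 32 mm high (slick plastic); the bay between them is 73 mm wide, flared to 86 mm at its mouth.
- plate_dock (a point): Centre of the docking face: 75 mm in front (-x) of the plate's centre, 25 mm above the bench. Axes as the plate: x points from the bay into the plate, z up.
- control_unit: Loose white block, 90 (x) x 64 (y) x 50 mm high, 0.55 to 0.9 kg, on the bench 35 to 60 mm in front of the docking face, a little askew. Origin: centre of its underside. Its +x end goes against the docking face, its -x end faces the robot. Slides when pushed with 3 to 7 N. The D-shaft stands on its top, 12 mm from the centre towards -x.
- unit_dock (a point): Centre of the unit's +x end face, 45 mm from its centre, 25 mm above its underside; axes as the unit. When docked it meets point plate_dock, give or take the bay's side play (4.5 mm either way).
- shaft_top (a point): Centre of the top of the steel D-shaft, 72 mm above the bench. Round, 14 mm in diameter, one flat 4 mm from the axis; stands 22 mm out of the unit's top, upper rim chamfered 1.5 mm. z up, x points square out of the flat. It turns only against friction (0.06 N m) and gives way downward by up to 4 mm.
- shaft_press (a joint): How far the shaft is pressed down, m: 0 = up (as at the start), 0.004 = at its stop. A spring resists: it begins to move at 3 N and needs 9 N at the stop.
- knob: Loose aluminium knob, 50 g, upright on the bench, 32 mm high: round skirt 50 mm wide, 5 mm high; on it a bar 27 mm high, 24 mm thick (y), 48 mm long (x), square at -x, narrowed to a blunt point at +x (dark line on top). Origin: centre of its underside. Below it has a D bore, 15.6 mm wide, 16 mm deep, its flat on the +x side, 4.8 mm off the axis. Fitted, its x axis points along the shaft's x axis.
- knob_bore (a point): Centre of the closed end of the knob's bore, 16 mm above the knob's underside; with the knob fully home it lies on point shaft_top, and the skirt's underside is then 6 mm above the unit's top.
- beaker_100: Glass beaker on the plate, 59 mm wide, 67 mm tall, bystander. Origin: centre of its underside.
- stopper: Brown rubber stopper on the bench, 28 mm wide, 24 mm high, bystander. Origin: centre of its underside.
- tweezers: Tweezers lying on the bench near its front edge, 121 x 14 x 10 mm, bystander. Origin: middle of their underside.
- flask_titre_l: Conical flask under the burette, 72 mm wide, 117 mm tall, bystander. Origin: centre of its underside. The burette stand beside it (base 0.15 to 0.33 m to the robot's right, 0.45 to 0.6 m ahead) has a tall rod and burette: keep the arm clear of it.
There are look-alikes about, which are no part of the job. Several things look just like the knob: the one meant starts farthest to the robot's left.

How it is judged:
On the way, in this order (a step that is already met when the one before it is completed fails the run):
1. the control unit butts flush against the stirring plate (x of unit_dock in the frame of plate_dock above -0.0025 m and angle between the x axis of control_unit and the x axis of stirrer_plate, either way round below 0.05 rad), for 0.2 s.
2. the knob sits fully home on the D-shaft (horizontal distance between knob_bore and shaft_top below 0.0025 m and z of knob_bore in the frame of shaft_top below 0.002 m and angle between the x axis of knob and the x axis of shaft_top, either way round below 0.25 rad), for 0.2 s.
At the end, for the whole second after the job is handed in: Unit face within 2.5 mm of the docking face, square within 0.05 rad, centred within 7 mm. Knob on the shaft: axis within 2.5 mm, turned to it within 0.25 rad, upright, bore end within 2 mm of the shaft top. Fingers press the knob (over 2 N), shaft held at least 2.5 of its 4 mm down (all of step 1 and all of step 2 and y of unit_dock in the frame of plate_dock between -0.007 and 0.007 m and angle between knob's own z axis and vertical below 0.1 rad and value of joint shaft_press above 0.0025 m and contact force between the fingers and knob above 2 N); the arm keeps its last pose, push and grip.
It fails at once if the beaker on the plate is knocked (moved 25 mm or tilted) (distance of beaker_100 from where it was at the start of the episode above 0.025 m or angle between beaker_100's own z axis and vertical above 0.3 rad).
It fails at once if another thing on the bench is pushed away by 40 mm (distance of any of stopper, tweezers, flask_titre_l from where it was at the start of the episode above 0.04 m).
It also fails if it takes over 61 s, if anything falls off the work surface, if the arm or the gripper's body presses on something with over 40 N, if the wrist force passes 120 N, or if a joint passes its speed limit or range.

## Working session

There is one attempt and no reset: what is moved stays moved. The work goes in short steps, Python scripts to look and compute and a tool call to move; the robot and the scene stay as the last step left them, time stands still between calls to the robot, and variables do not carry over. Pictures are saved under pics/ and viewed, and the job is handed in when it is done.

Besides the shell and the picture viewer there is one more tool, called after "Emit:" by a JSON object that holds its "fn" and its "kwargs". servo_tool: Moves the arm, as the interface text tells. Its arguments: {"type":"object","properties":{"plan":{"type":"array"},"claw":{"type":"number"},"grip_force":{"type":"number"}},"required":["plan"]}

```bash
ls; mkdir -p pics; python3 - <<'E'
from workcell import bot, viewer
import cv2
print(bot.read_state())
for n in("side","top"):
    c=viewer.read_camera(n); cv2.imwrite(f"pics/{n}0.png",c["color"][:,:,::-1])
    print(n,{k:v for k,v in c.items() if k!="color"})
E
```

```text
pics
{'time': 0.0, 'q': array([ 1.29311473e+00,  2.64722095e-01,  1.60538100e+00, -8.15929968e-07,
        1.27368326e+00, -3.69087080e-02]), 'joint_vel': array([-4.33278395e-04, -9.90007008e-04, -1.31078066e-04, -8.09399372e-05,
        1.31547921e-03, -7.54477015e-05]), 'joint_torque': array([-6.92272461e-04, -5.15115952e+01, -3.67313004e+01, -1.88510585e-04,
        1.31772197e-02, -1.58019509e-05]), 'tool_pos': array([0.16074121, 0.65474622, 0.19197925]), 'tcp_rot': array([-0.37725051, -3.11851258,  0.00340315]), 'wrist_force': array([-0.0432236 ,  0.03598906,  0.08522292]), 'torque': array([-0.00472078,  0.00490798, -0.04393067]), 'width': 1.0040459201571874}
side {'fx': 474.34429671407383, 'fy': 474.34429671407383, 'cx': 286.23678459302306, 'cy': 205.977321410164, 'eye': array([ 0.41166655, -0.64775634,  0.62380597]), 'rotation': array([-2.17368006,  0.27713639, -0.13271205])}
top {'fx': 439.83433015896355, 'fy': 439.83433015896355, 'cx': 283.435267800395, 'cy': 203.8014247225102, 'eye': array([0.44571215, 0.11265275, 1.03577514]), 'rotation': array([-2.11890132,  2.14916678, -0.18158067])}
```

View pics/side0.png

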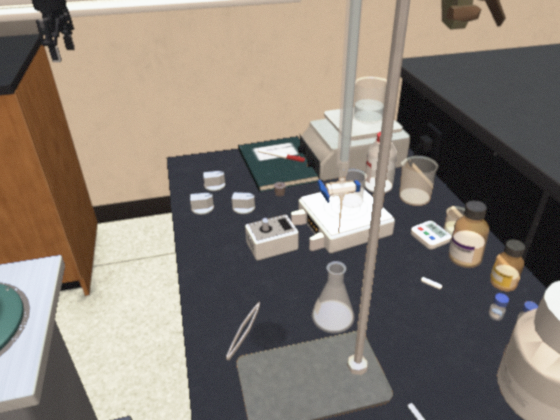

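View pics/top0.png

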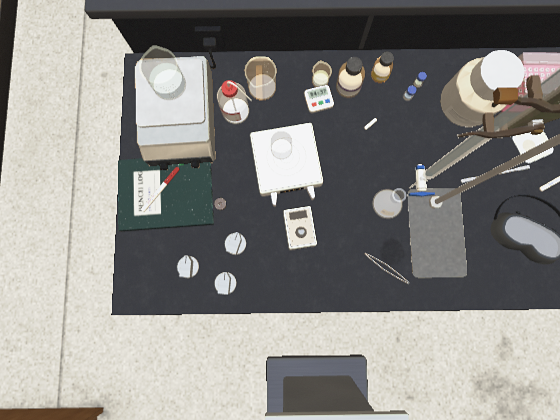

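```bash
cat > h.py <<'E'
import numpy as np, cv2
from scipy.spatial.transform import Rotation as R
from workcell import bot, viewer
def cam(n,save=None):
    c=viewer.read_camera(n)
    if save: cv2.imwrite(f"pics/{save}.png",c["color"][:,:,::-1])
    return c
def ray(c,u,v):
    d=R.from_rotvec(c["rotation"]).apply([(u-c["cx"])/c["fx"],(v-c["cy"])/c["fy"],1.0]); return np.array(c["eye"]),d
def onz(c,u,v,z):
    e,d=ray(c,u,v); return e+d*(z-e[2])/d[2]
def proj(c,p):
    q=R.from_rotvec(c["rotation"]).inv().apply(np.array(p)-c["eye"]); return np.array([c["cx"]+c["fx"]*q[0]/q[2],c["cy"]+c["fy"]*q[1]/q[2]])
def tri(c1,p1,c2,p2):
    e1,d1=ray(c1,*p1);e2,d2=ray(c2,*p2)
    A=np.stack([d1,-d2],1); s=np.linalg.lstsq(A,e2-e1,rcond=None)[0]
    a=e1+d1*s[0];b=e2+d2*s[1]; return (a+b)/2,np.linalg.norm(a-b)
def crop(c,x0,y0,x1,y1,s,name):
    im=c["color"][y0:y1,x0:x1,::-1]; cv2.imwrite(f"pics/{name}.png",cv2.resize(im,None,fx=s,fy=s,interpolation=cv2.INTER_CUBIC))
E
python3 - <<'E'
from h import *
c=cam("top"); crop(c,165,225,265,300,8,"tk"); crop(c,245,120,345,260,4,"tu")
for p in[(188,267),(226,283),(235,244)]: print(p,onz(c,*p,.03))
print(onz(c,300,232,.072))
s=cam("side"); crop(s,180,160,280,220,8,"sk"); crop(s,235,160,395,270,5,"su")
E
```

```text
(188, 267) [0.47465234 0.32819768 0.03      ]
(226, 283) [0.43776892 0.24189605 0.03      ]
(235, 244) [0.52516602 0.22201705 0.03      ]
[0.54617927 0.0746624  0.072     ]
```

View pics/tk.png

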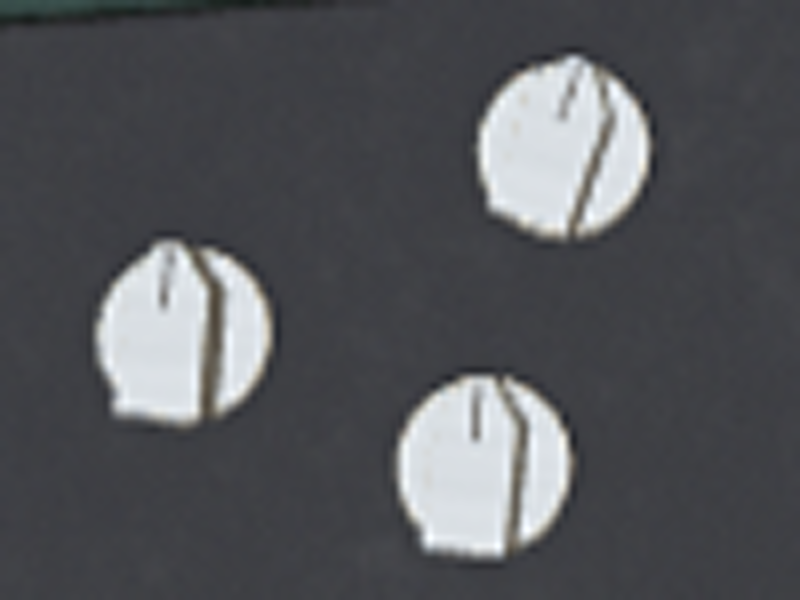

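View pics/tu.png

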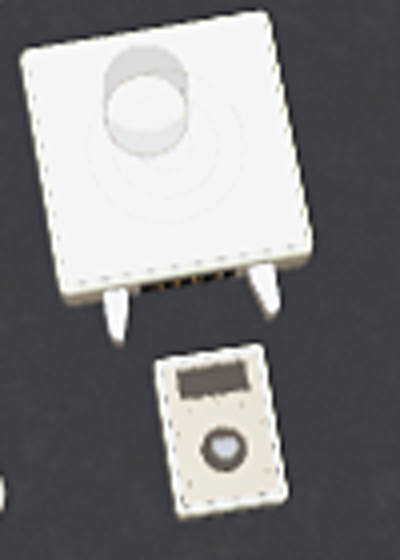

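View pics/sk.png

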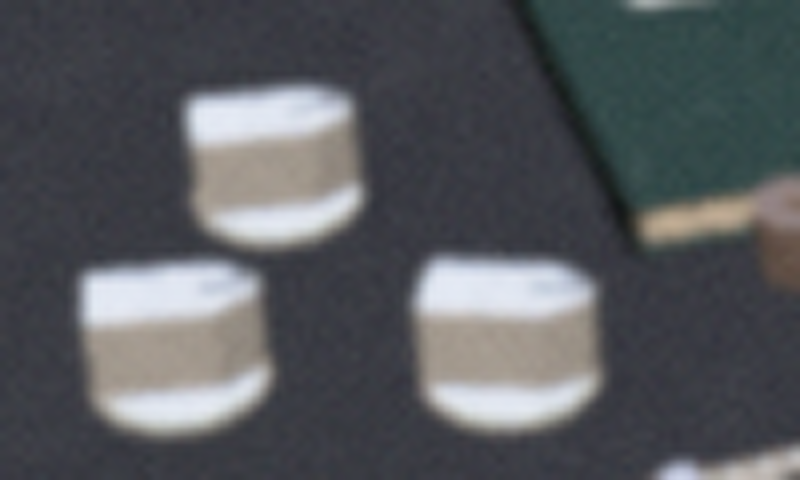

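View pics/su.png

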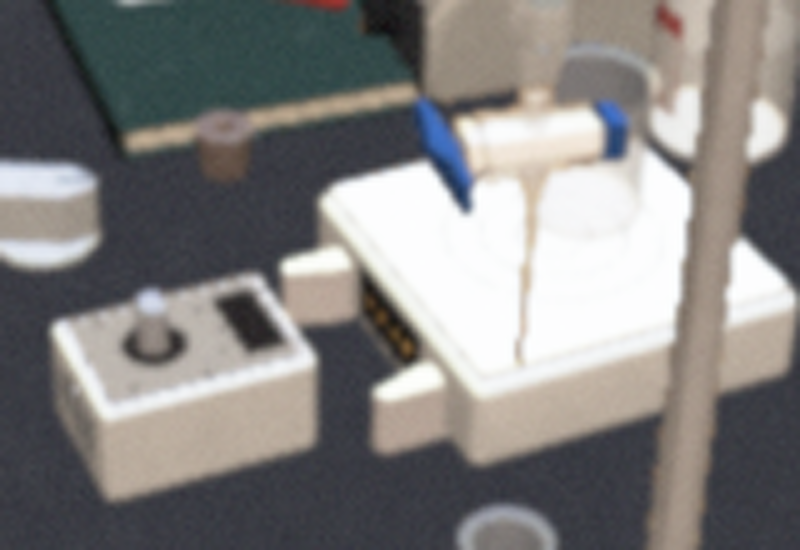

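```bash
python3 - <<'E'
from h import *
c=cam("top"); crop(c,275,200,325,255,10,"tu2"); crop(c,290,220,310,240,30,"ts")
crop(c,245,120,330,210,6,"tp")
E
```

```text
(no output)
```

View pics/tu2.png

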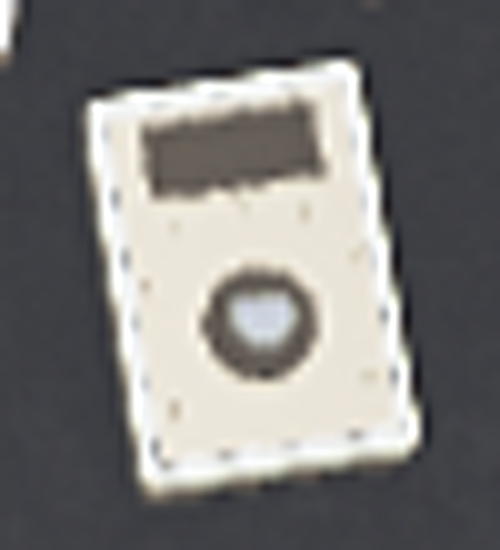

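View pics/ts.png

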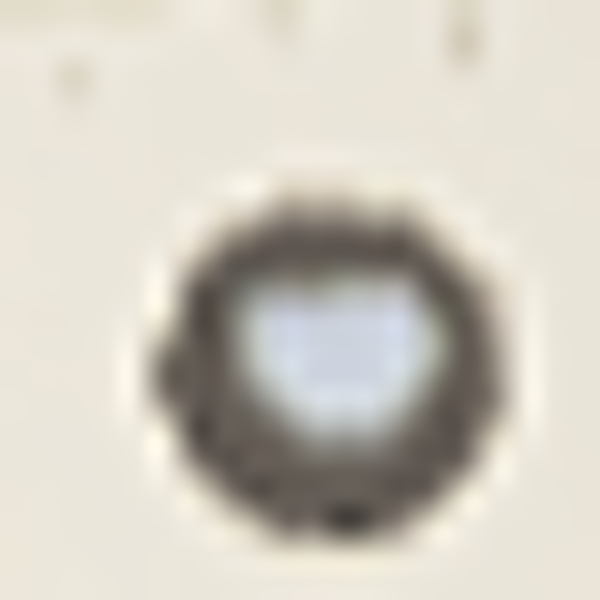

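View pics/tp.png

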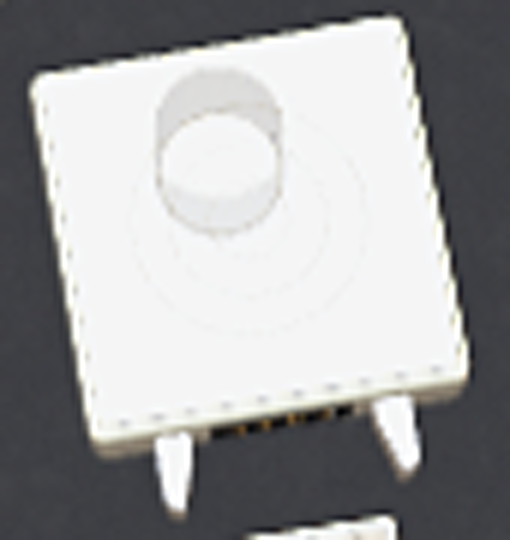

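```bash
cat > m.py <<'E'
from h import *
def fit(c,win,th=150):
    x0,y0,x1,y1=win; im=c["color"][y0:y1,x0:x1]; S=8
    g=cv2.resize(im,None,fx=S,fy=S,interpolation=cv2.INTER_CUBIC).min(axis=2)
    m=(g>th).astype(np.uint8)
    cs,_=cv2.findContours(m,cv2.RETR_EXTERNAL,cv2.CHAIN_APPROX_NONE)
    return [((k.reshape(-1,2)+.5)/S-.5+[x0,y0]) for k in sorted(cs,key=cv2.contourArea,reverse=True)]
def edges(c,pts,z):
    P=np.array([onz(c,u,v,z)[:2] for u,v in pts]).astype(np.float32)
    r=cv2.minAreaRect(P); b=cv2.boxPoints(r); out=[]
    for i in range(4):
        a,e=b[i],b[(i+1)%4]; t=(e-a)/np.linalg.norm(e-a); n=np.array([-t[1],t[0]]); L=np.linalg.norm(e-a)
        s=(P-a)@t; d=(P-a)@n; k=(s>.12*L)&(s<.88*L)&(abs(d)<.006)
        vx,vy,X,Y=cv2.fitLine(P[k],cv2.DIST_HUBER,0,.01,.01).ravel(); 
        nn=np.array([-vy,vx]); 
        if nn@(np.array([X,Y])-np.array(r[0]))<0: nn=-nn
        out.append((np.arctan2(nn[1],nn[0]),np.array([X,Y]),L))
    return r,out
E
python3 - <<'E'
from m import *
c=cam("top")
for w in[(275,200,325,255),(165,255,212,285)]:
    P=fit(c,w)[0]; r,o=edges(c,P,.05 if w[0]==275 else .032); print(r)
    for a in o: print(a)
w=(245,115,330,210)
im=fit(c,w,160)[0]; r,o=edges(c,im,.05); print(r,[*o])
E
```

```text
((0.5598968267440796, 0.0745168998837471), (0.09102117270231247, 0.06419674307107925), 8.133864402770996)
(np.float32(-2.9971173), array([0.51445043, 0.07569229], dtype=float32), np.float32(0.064196736))
(np.float32(-1.4353492), array([0.56746215, 0.04391194], dtype=float32), np.float32(0.091021195))
(np.float32(0.13634071), array([0.6034015 , 0.08625735], dtype=float32), np.float32(0.06419674))
(np.float32(1.7157712), array([0.5575587 , 0.10600155], dtype=float32), np.float32(0.091021195))
((0.47770217061042786, 0.3379936218261719), (0.030735986307263374, 0.0504409596323967), 86.3522720336914)
(np.float32(-1.6280938), array([0.4775138, 0.3231433], dtype=float32), np.float32(0.050440967))
(np.float32(0.02035709), array([0.5007281, 0.3341331], dtype=float32), np.float32(0.030736009))
(np.float32(1.5058819), array([0.47623342, 0.35189244], dtype=float32), np.float32(0.050440937))
(np.float32(2.9608812), array([0.4536828 , 0.33892536], dtype=float32), np.float32(0.03073601))
((0.7074167728424072, 0.10041986405849457), (0.1797516644001007, 0.14859609305858612), 9.280364990234375) [(np.float32(-2.9779785), array([0.619732  , 0.09521136], dtype=float32), np.float32(0.1485961)), (np.float32(-1.413668), array([0.7215493 , 0.02823862], dtype=float32), np.float32(0.17975168)), (np.float32(0.15807205), array([0.7945128 , 0.11998656], dtype=float32), np.float32(0.1485961)), (np.float32(1.731791), array([0.7098543 , 0.17535914], dtype=float32), np.float32(0.17975168))]
```

Look-alikes for the knob: (188,267) y≈0.33, (226,283) y≈0.24 and (235,244) y≈0.22. The farthest to the robot's left is (188,267), and the close crop shows a knob with its dark line pointing +x. The unit is at about (0.560, 0.0745) with yaw 0.137. The plate's yaw is 0.159 and the gap is about 44 mm, which is within the stated range. Next I push the unit home.

```bash
cat >> h.py <<'E'
def row(pos,yaw_y,tilt=None):
    """row for world target pos, with tool pointing down and tool y at world angle yaw_y (rad)"""
    s=bot.read_state(); Rc=R.from_rotvec(s["tcp_rot"]); p=s["tool_pos"]
    best=None
    y=np.array([np.cos(yaw_y),np.sin(yaw_y),0]); z=np.array([0,0,-1.]); x=np.cross(y,z)
    Rt=R.from_matrix(np.stack([x,y,z],1))
    sh=Rc.inv().apply(np.array(pos)-p)*100; rv=np.degrees((Rc.inv()*Rt).as_rotvec())
    print("row",np.round(sh,2),np.round(rv,1)," now",np.round(p,4),"yawy",np.round(np.degrees(np.arctan2(Rc.as_matrix()[1,1],Rc.as_matrix()[0,1])),2),"F",np.round(s["wrist_force"],1),"w",round(s["width"],3),"t",round(s["time"],2))
E
python3 - <<'E'
from h import *
row([.470,.061,.15],np.pi/2+.159)
E
```

```text
row [-44.19 -50.34   4.32] [ -0.   -0.  -22.9]  now [0.1609 0.6552 0.1928] yawy 76.2 F [-0.7 -0.5  0. ] w 0.996 t 0.3
```

Emit:
{"fn": "servo_tool", "kwargs": {"plan": [[[-44.2,-50.3,4.3,0,0,-22.9],[-44.2,-50.3,4.3,0,0,-22.9],[-44.2,-50.3,4.3,0,0,-22.9],[-44.2,-50.3,4.3,0,0,-22.9],[-44.2,-50.3,4.3,0,0,-22.9],[-44.2,-50.3,4.3,0,0,-22.9],[-44.2,-50.3,4.3,0,0,-22.9],[-44.2,-50.3,4.3,0,0,-22.9],[-44.2,-50.3,4.3,0,0,-22.9],[-44.2,-50.3,4.3,0,0,-22.9],[-44.2,-50.3,4.3,0,0,-22.9],[-44.2,-50.3,4.3,0,0,-22.9],[-44.2,-50.3,4.3,0,0,-22.9],[-44.2,-50.3,4.3,0,0,-22.9],[-44.2,-50.3,4.3,0,0,-22.9],[-44.2,-50.3,4.3,0,0,-22.9],[-44.2,-50.3,4.3,0,0,-22.9],[-44.2,-50.3,4.3,0,0,-22.9],[-44.2,-50.3,4.3,0,0,-22.9],[-44.2,-50.3,4.3,0,0,-22.9]]], "claw": 4}}

```text
time: 1.97
tool_pos: [0.4696, 0.0623, 0.1501]
tcp_rot: [0.251, -3.131, 0.0]
wrist_force: [0.4, 0.6, -0.2]
width: 0.47
```

```bash
python3 - <<'E'
from h import *
row([.470,.061,.022],np.pi/2+.159)
c=cam("top","top1"); cam("side","side1")
E
```

```text
row [-0.03 -0.14 12.81] [-0. -0.  0.]  now [0.4696 0.0623 0.1501] yawy 99.15 F [ 0.4  0.6 -0.2] w 0.47 t 1.97
```

View pics/side1.png

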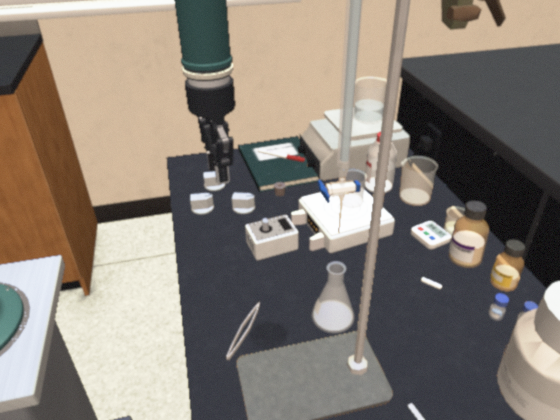

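View pics/top1.png

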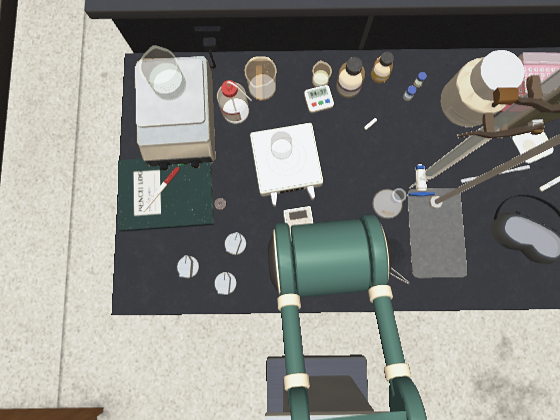

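Emit:
{"fn": "servo_tool", "kwargs": {"plan": [[[0,-0.1,4,0,0,0],[0,-0.1,8,0,0,0],[0,-0.1,11,0,0,0],[0,-0.1,12.8,0,0,0],[0,-0.1,12.8,0,0,0],[-1.5,-0.1,12.8,0,0,0],[-3,-0.1,12.8,0,0,0],[-3.5,-0.1,12.8,0,0,0],[-4,-0.1,12.8,0,0,0],[-4.4,-0.1,12.8,0,0,0]]]}}

```text
time: 2.9
tool_pos: [0.514, 0.0694, 0.0233]
tcp_rot: [-0.254, 3.13, -0.001]
wrist_force: [0.2, 0.2, 0.0]
width: 0.468
```

```bash
python3 - <<'E'
from h import *
row([.470,.061,.022],np.pi/2+.159)
c=cam("top");s=cam("side"); crop(s,170,100,400,270,3.4,"s2")
E
```

```text
row [ 4.47 -0.12  0.13] [-0.   0.1  0.2]  now [0.514  0.0694 0.0233] yawy 99.29 F [0.2 0.2 0. ] w 0.468 t 2.9
```

View pics/s2.png

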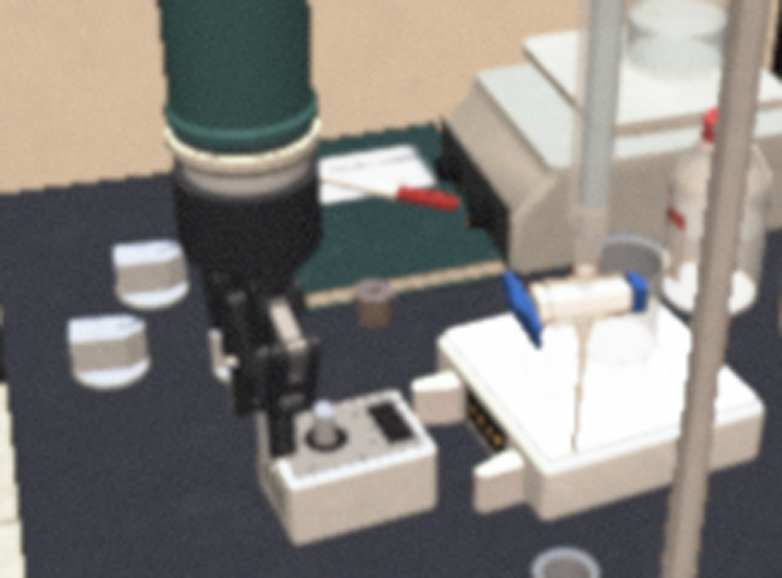

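```bash
python3 - <<'E'
from h import *
row([.470,.061,.022],np.pi/2+.159)
s=cam("side","s3"); crop(s,215,160,315,270,6,"s3"); c=cam("top","t3")
p=bot.read_state()["tool_pos"]
def q(P): a=proj(s,P); return np.round((a-[215,160])*6)
print(q(p), q(p+[0,0,.03]), q([.5145,.0757,.05]), q(p+[.003,-.021,0]),q(p+[-.003,.021,0]))
E
```

```text
row [ 4.45 -0.1   0.09] [-0.   0.   0.2]  now [0.5138 0.0691 0.0229] yawy 99.26 F [ 1.  -0.1  0.1] w 0.47 t 3.0
[200. 503.] [195. 431.] [197. 423.] [221. 541.] [180. 465.]
```

View pics/s3.png

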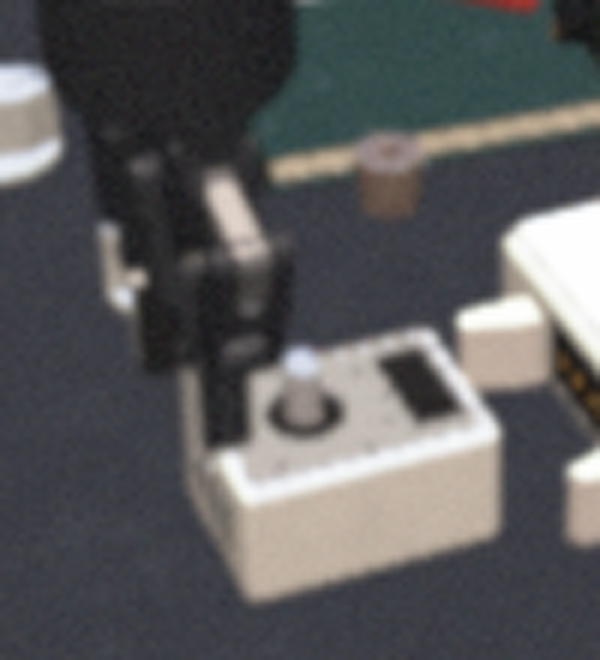

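View pics/t3.png

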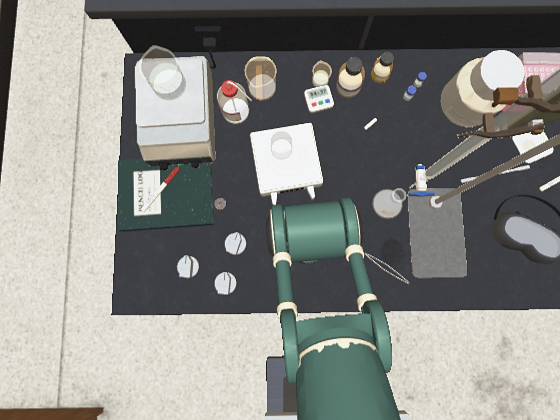

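```bash
python3 - <<'E'
from h import *
s=cam("side"); c=cam("top")
print(proj(s,[.4696,.0623,.15]), proj(s,[.4696+.003,.0623-.021,.15]),proj(s,[.4696-.003,.0623+.021,.15]))
# shaft top: top px ; side px
print(tri(c,(290+340/30-.5,220+350/30-.5),s,(235+151/5-.5,160+300/5-.5)))
# unit near-back corner / front-right
print(tri(c,(316.8,243.5),s,(256.6,243)))
print(tri(c,(310.5,206.5),s,(298.3,231.8)))
im=cv2.imread("pics/side1.png")[110:200,170:270]; cv2.imwrite("pics/s1c.png",cv2.resize(im,None,fx=6,fy=6,interpolation=cv2.INTER_CUBIC))
E
```

```text
[221.44684568 195.04216879] [224.81727231 201.27849998] [218.20149852 189.03727332]
(array([0.54807618, 0.07279576, 0.07243081]), np.float64(0.0002596649544732703))
(array([0.52305678, 0.03647862, 0.04798443]), np.float64(0.0015894101823514717))
(array([0.60772673, 0.04847197, 0.04837038]), np.float64(0.0024474009040331554))
```

View pics/s1c.png

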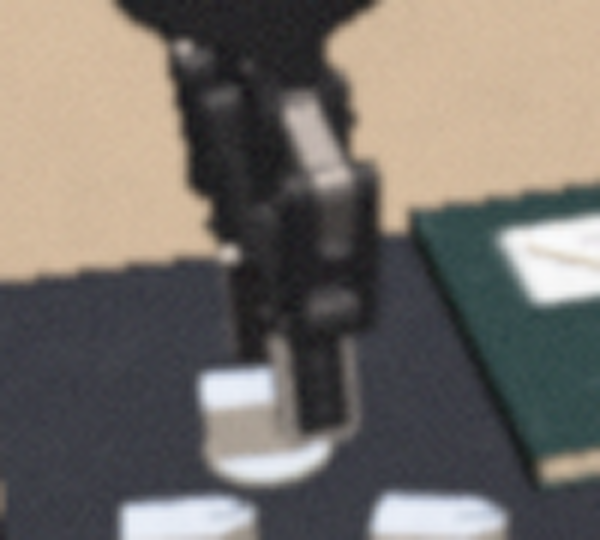

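```bash
python3 - <<'E'
from h import *
s=cam("side")
p=np.array([.1607,.6547,.192]); y=np.array([.238,.971,0])
for k in(0,.0425,-.0425):
  for dz in (0,.013,.05): print(k,dz,proj(s,p+k*y+[0,0,dz]))
im=cv2.imread("pics/side0.png")[0:80,10:110]; cv2.imwrite("pics/s0c.png",cv2.resize(im,None,fx=6,fy=6,interpolation=cv2.INTER_CUBIC))
E
```

```text
0 0 [69.75266622 75.28450253]
0 0.013 [68.38289871 70.37080021]
0 0.05 [64.39044953 56.04887574]
0.0425 0 [75.52999833 69.64434896]
0.0425 0.013 [74.23251227 64.83222479]
0.0425 0.05 [70.45323252 50.81560908]
-0.0425 0 [63.64070409 81.25134056]
-0.0425 0.013 [62.19232358 76.23220746]
-0.0425 0.05 [57.96779563 61.5927754 ]
```

View pics/s0c.png

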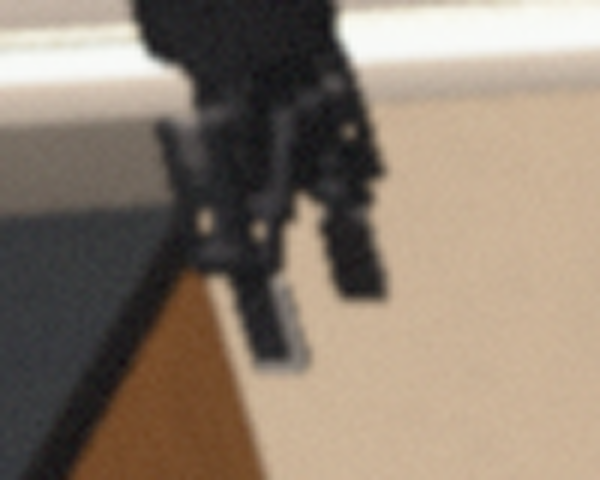

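```bash
python3 - <<'E'
from h import *
s=cam("side"); p=bot.read_state()["tool_pos"]
y=np.array([-.16,.987,0])
for k in(-.02,-.03):
  for dz in (.03,.04,.05): print(k,dz,np.round(proj(s,p+k*y+[0,0,dz]),1))
print(p)
row([.470,.061,.08],np.pi/2+.159)
E
```

```text
-0.02 0.03 [251.1 238. ]
-0.02 0.04 [250.8 233.9]
-0.02 0.05 [250.5 229.7]
-0.03 0.03 [252.9 241. ]
-0.03 0.04 [252.6 236.9]
-0.03 0.05 [252.4 232.7]
[0.51260264 0.06860262 0.02213828]
row [ 4.33 -0.07 -5.78] [-0.  -0.   0.1]  now [0.5126 0.0686 0.0221] yawy 99.22 F [-0.4 -0.2 -0. ] w 0.47 t 3.3
```

The side view shows the fingertips about 45 mm higher than the reported TCP, both here and at the start pose, and the unit hasn't been touched. The tool z reading is therefore off by about that much. I'll back off and touch the bench gently to calibrate it.

Emit:
{"fn": "servo_tool", "kwargs": {"plan": [[[2,0,-0.5,0,0,0],[4.4,0,-0.5,0,0,0],[4.6,0,1,0,0,0],[4.6,0,3,0,0,0],[4.6,0,3.8,0,0,0],[4.6,0,3.8,0,0,0]]]}}

```text
time: 3.8
tool_pos: [0.4645, 0.0609, -0.0178]
tcp_rot: [0.252, -3.126, 0.001]
wrist_force: [-0.8, 0.1, -0.4]
width: 0.468
```

```bash
python3 - <<'E'
from h import *
row([.470,.061,-.02],np.pi/2+.159)
s=cam("side"); crop(s,190,150,315,270,6,"s4")
E
```

```text
row [-0.54 -0.08  0.21] [ 0.  -0.3  0.1]  now [ 0.4645  0.0609 -0.0178] yawy 99.21 F [-0.8  0.1 -0.4] w 0.468 t 3.8
```

View pics/s4.png

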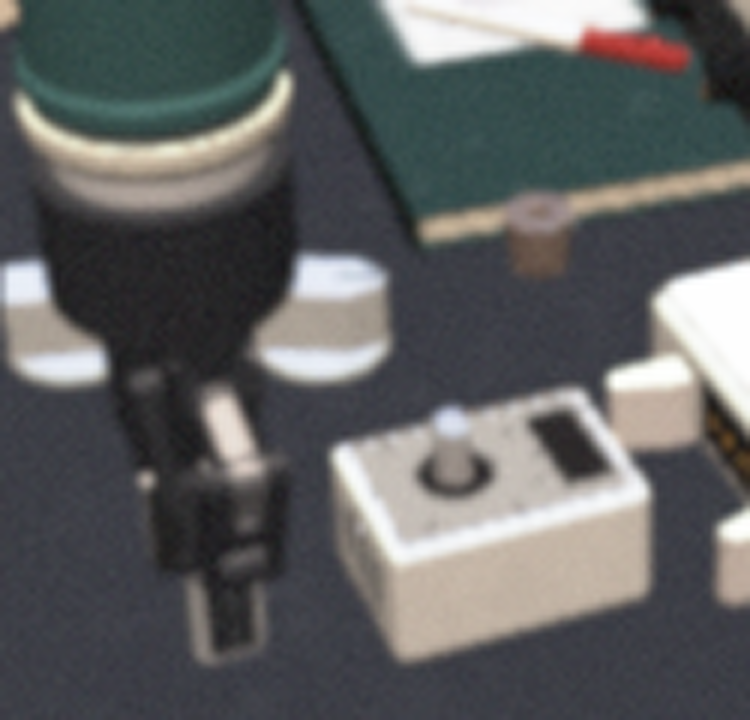

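Emit:
{"fn": "servo_tool", "kwargs": {"plan": [[[0,0,0.4,0,0,0],[0,0,0.8,0,0,0],[0,0,1.2,0,0,0],[0,0,1.4,0,0,0],[0,0,1.6,0,0,0]]]}}

```text
time: 4.27
tool_pos: [0.466, 0.061, -0.0328]
tcp_rot: [0.252, -3.128, 0.001]
wrist_force: [-0.5, -0.1, -0.2]
width: 0.469
```

Emit:
{"fn": "servo_tool", "kwargs": {"plan": [[[0,0,0.15,0,0,0],[0,0,0.3,0,0,0],[0,0,0.4,0,0,0]]]}}

```text
time: 4.52
tool_pos: [0.466, 0.0611, -0.0369]
tcp_rot: [0.252, -3.128, 0.001]
wrist_force: [0.1, -0.1, -0.2]
width: 0.468
```

Emit:
{"fn": "servo_tool", "kwargs": {"plan": [[[0,0,0.15,0,0,0],[0,0,0.3,0,0,0],[0,0,0.4,0,0,0]]]}}

```text
time: 4.77
tool_pos: [0.4662, 0.0611, -0.0396]
tcp_rot: [0.252, -3.127, 0.001]
wrist_force: [-8.3, -2.0, 24.7]
width: 0.471
```

Emit:
{"fn": "servo_tool", "kwargs": {"plan": [[[0,0,-1,0,0,0],[0,0,-2,0,0,0],[-1.5,0,-2,0,0,0],[-3,0,-2,0,0,0],[-3.5,0,-2,0,0,0],[-4,0,-2,0,0,0],[-4.5,0,-2,0,0,0],[-5,0,-2,0,0,0]]]}}

```text
time: 5.43
tool_pos: [0.5132, 0.0688, -0.0205]
tcp_rot: [0.252, -3.122, 0.001]
wrist_force: [-4.6, -0.9, 3.0]
width: 0.469
```

```bash
python3 - <<'E'
from h import *
row([.470,.061,-.02],np.pi/2+.159)
s=cam("side"); crop(s,190,150,315,270,6,"s5")
E
```

```text
row [ 4.39 -0.08 -0.01] [ 0.  -0.5  0.1]  now [ 0.5132  0.0688 -0.0205] yawy 99.22 F [-4.6 -0.9  3. ] w 0.469 t 5.43
```

View pics/s5.png

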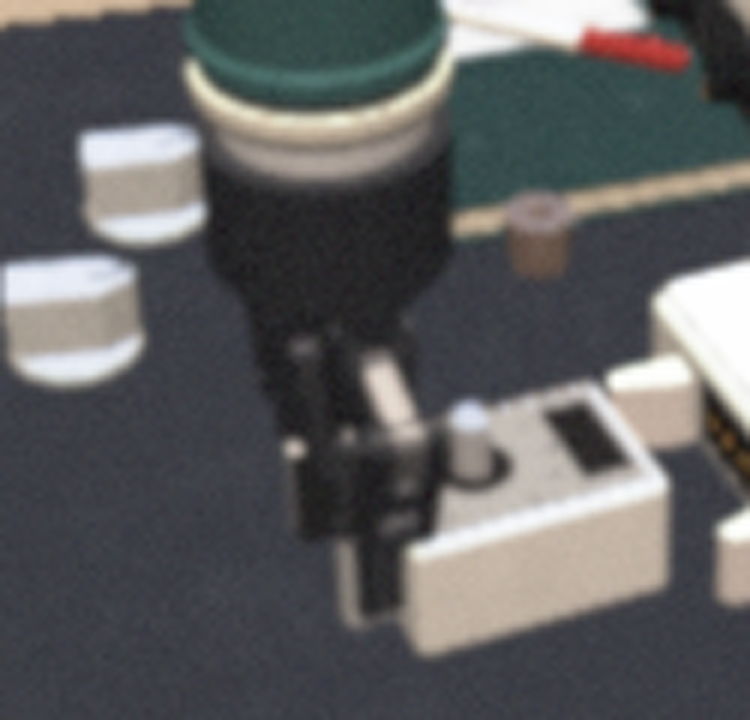

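Emit:
{"fn": "servo_tool", "kwargs": {"plan": [[[-0.5,0,0,0,0,0],[-1,0,0,0,0,0],[-1.5,0,0,0,0,0],[-2,0,0,0,0,0],[-2.5,0,0,0,0,0],[-3,0,0,0,0,0],[-3.4,0,0,0,0,0]]]}}

```text
time: 6.07
tool_pos: [0.5491, 0.0746, -0.0207]
tcp_rot: [0.252, -3.125, 0.001]
wrist_force: [-1.9, -0.9, -1.9]
width: 0.469
```

```bash
python3 - <<'E'
from h import *
row([.5562,.073,-.02],np.pi/2+.159)
s=cam("side"); crop(s,210,150,400,270,4.2,"s6")
c=cam("top"); crop(c,245,115,330,210,6,"t6")
E
```

```text
row [-0.67 -0.28 -0.07] [ 0.  -0.4  0.1]  now [ 0.5491  0.0746 -0.0207] yawy 99.22 F [-1.9 -0.9 -1.9] w 0.469 t 6.07
```

View pics/s6.png

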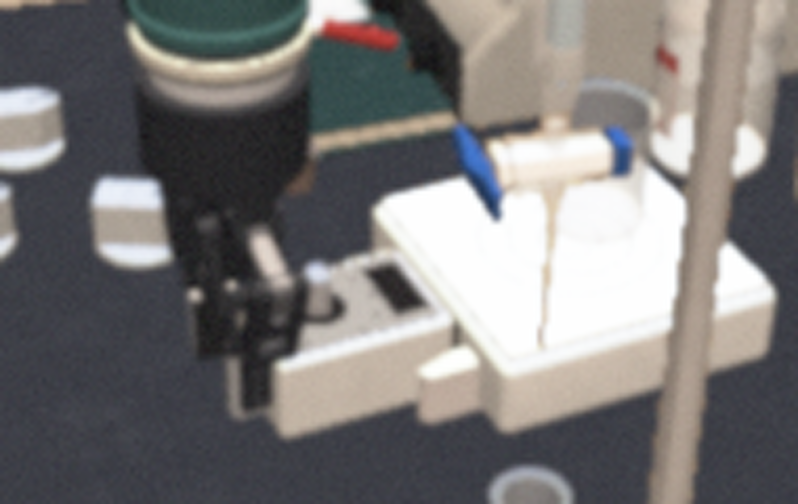

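View pics/t6.png

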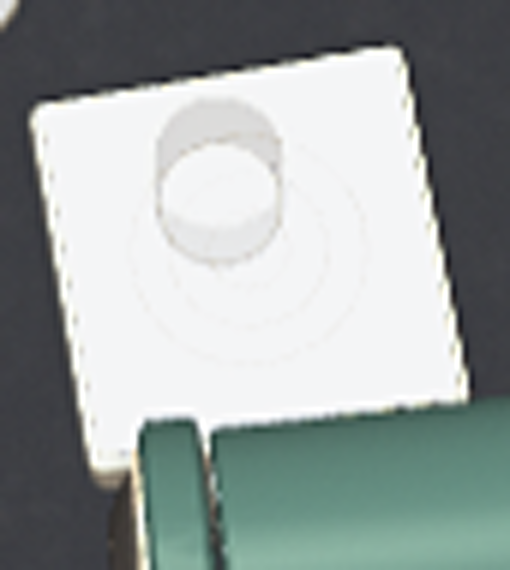

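Emit:
{"fn": "servo_tool", "kwargs": {"plan": [[[-0.3,0,0,0,0,0],[-0.5,0,0,0,0,0],[-0.7,0,0,0,0,0]]]}}

```text
time: 6.42
tool_pos: [0.5521, 0.0752, -0.0208]
tcp_rot: [0.252, -3.117, 0.002]
wrist_force: [-17.8, -4.1, 11.0]
width: 0.469
```

Emit:
{"fn": "servo_tool", "kwargs": {"plan": [[[-0.2,0,0,0,0,0],[-0.4,0,0,0,0,0],[-0.4,0,0,0,0,0]]]}}

```text
time: 6.67
tool_pos: [0.5515, 0.0751, -0.0212]
tcp_rot: [0.251, -3.107, 0.002]
wrist_force: [-12.6, -2.8, 9.8]
width: 0.472
```

Emit:
{"fn": "servo_tool", "kwargs": {"plan": [[[2,0,0,0,0,0],[4,0,-1,0,0,0],[6,0,-5,0,0,0],[6,5,-9,0,0,0],[6,9,-12,0,0,0],[6,13,-12,0,0,0],[6,17,-12,0,0,0],[6,20,-12,0,0,0],[6,20,-12,0,0,0]]], "claw": 5}}

```text
time: 7.42
tool_pos: [0.4643, 0.2691, 0.1029]
tcp_rot: [0.256, -3.113, -0.005]
wrist_force: [0.3, -0.2, 0.9]
width: 0.587
```

```bash
python3 - <<'E'
from m import *
row([.5562,.073,-.02],np.pi/2+.159)
s=cam("side","s7f"); crop(s,210,150,400,270,4.2,"s7")
c=cam("top","t7f"); crop(c,245,115,330,240,6,"t7"); crop(c,280,195,312,225,24,"ts7")
E
```

```text
row [ -6.08 -20.91  12.09] [ 0.3 -1.   0.3]  now [0.4643 0.2691 0.1029] yawy 99.39 F [ 0.3 -0.2  0.9] w 0.587 t 7.42
```

View pics/t7f.png

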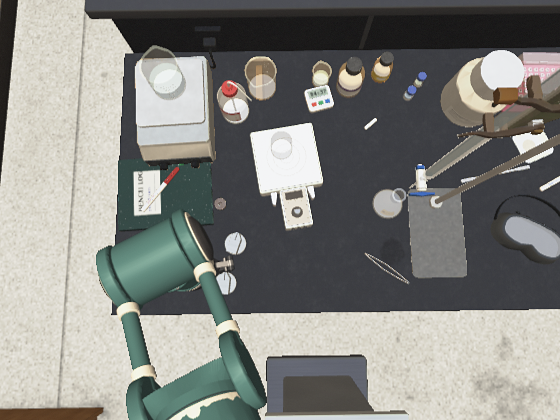

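View pics/s7.png

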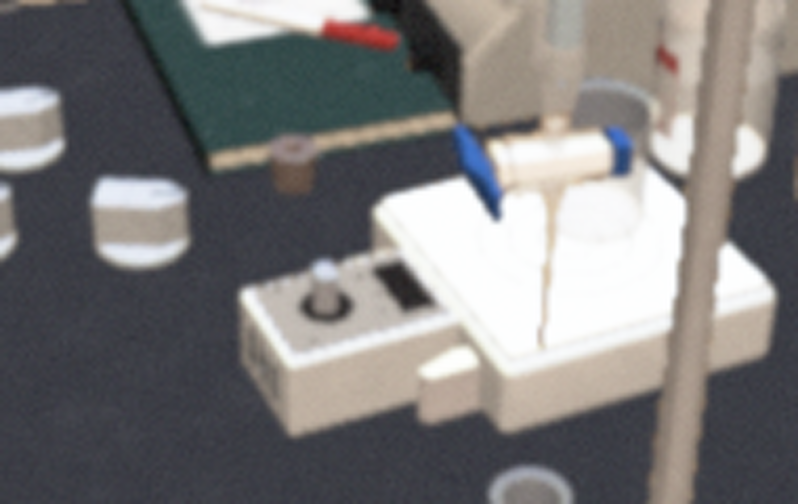

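View pics/t7.png

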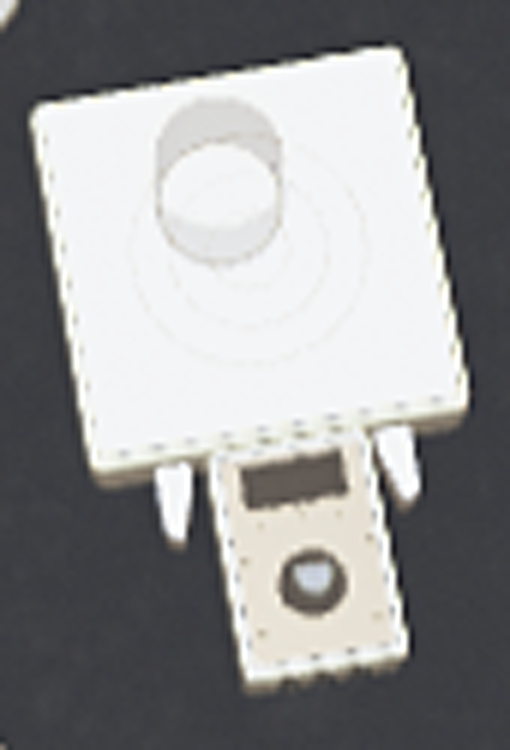

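View pics/ts7.png

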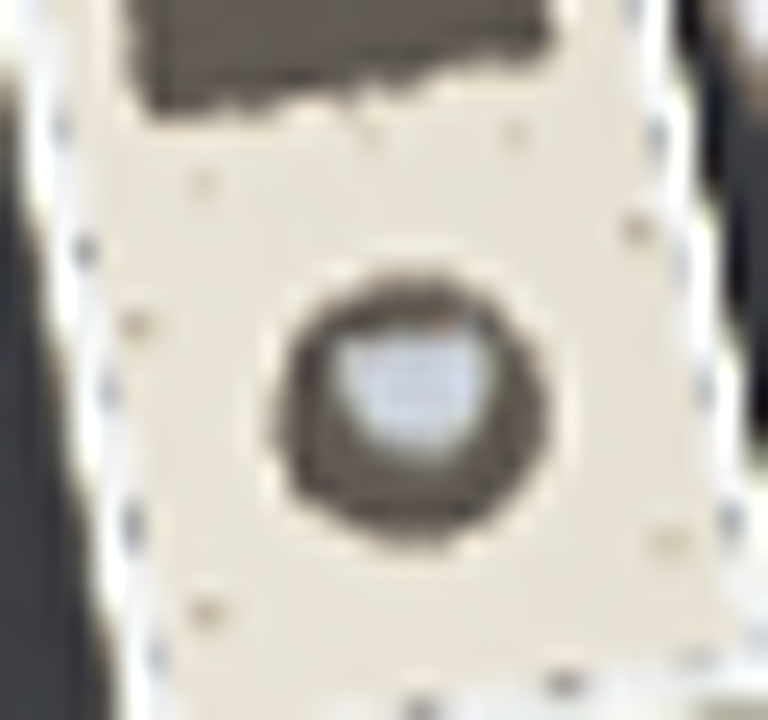

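```bash
cat > q.py <<'E'
from m import *
def shaft(c,s=None):
    # bluish bright cap of the shaft
    g=proj(c,G)if 0 else None
E
python3 - <<'E'
from m import *
c=cam("top")
# shaft cap
x0,y0,x1,y1=288,204,306,220
im=cv2.resize(c["color"][y0:y1,x0:x1],None,fx=16,fy=16,interpolation=cv2.INTER_CUBIC).astype(int)
m=((im[...,2]-im[...,0]>0)&(im[...,2]>165)).astype(np.uint8)
k=max(cv2.findContours(m,0,cv2.CHAIN_APPROX_NONE)[0],key=cv2.contourArea).reshape(-1,2)
px=(k+.5)/16-.5+[x0,y0]
P=np.array([onz(c,*p,.072)[:2] for p in px]); 
print("cap bbox px",px.min(0),px.max(0),"world size",np.ptp(P,axis=0))
(ctr,rad)=cv2.minEnclosingCircle(P.astype(np.float32)*1000); print("circ",ctr,rad)
M=cv2.moments((P*1e4).astype(np.float32).reshape(-1,1,2)); cen=np.array([M['m10'],M['m01']])/M['m00']/1e4; print("centroid",cen)
# radial profile of edge about centroid
a=np.arctan2(*(P-cen).T[::-1]); r=np.linalg.norm(P-cen,axis=1)
for t in range(-180,180,15):
    kk=abs((np.degrees(a)-t+180)%360-180)<8; print(t,round(1000*r[kk].mean(),2),end="; ")
top=P[(abs(a)<.7)]; vx,vy,X,Y=cv2.fitLine((top*1000).astype(np.float32),cv2.DIST_HUBER,0,.01,.01).ravel()
print("\nflat line dir",np.degrees(np.arctan2(vy,vx)),X,Y)
# unit
P=fit(c,(275,195,325,240),150)
w=[k for k in P if len(k)>400][0]
W=np.array([onz(c,*p,.05)[:2] for p in w]); d=np.array([.9874,.1583]);n=np.array([-.1583,.9874])
S=W@d;T=W@n
for lo,hi in((-.06,-.03),(-.03,.03)):
    kk=(S>.58)&(S<.625)&(T>lo)&(T<hi)
b=(S<.57); print("back edge s",np.percentile(S,[0,1,5]))
L=(S>.575)&(S<.62)
for sgn in(-1,1):
    kk=L&(sgn*(T+.0128)>0); print(sgn,np.polyfit(S[kk]-.6,T[kk],1))
E
```

```text
cap bbox px [294.09375 208.59375] [299.53125 212.96875] world size [0.00977569 0.0120391 ]
circ (594.4688110351562, 80.73876190185547) 6.240139961242676
centroid [0.59374031 0.08058103]
-180 5.15; -165 5.31; -150 5.24; -135 4.93; -120 5.3; -105 5.7; -90 5.75; -75 5.88; -60 6.19; -45 6.2; -30 5.04; -15 4.55; 0 4.37; 15 4.55; 30 4.87; 45 5.23; 60 6.15; 75 6.39; 90 6.04; 105 5.56; 120 5.18; 135 5.17; 150 5.38; 165 5.3; 
flat line dir -89.4361 598.06934 80.8511
back edge s [0.5655482  0.56592344 0.56613174]
-1 [ 0.00289232 -0.04564919]
1 [0.00091081 0.01715422]
```

```bash
python3 - <<'E'
import cv2
im=cv2.imread("pics/top0.png")[252:281,174:203]; cv2.imwrite("pics/kz.png",cv2.resize(im,None,fx=20,fy=20,interpolation=cv2.INTER_CUBIC))
im=cv2.imread("pics/side0.png")[188:218,186:218]; cv2.imwrite("pics/kzs.png",cv2.resize(im,None,fx=20,fy=20,interpolation=cv2.INTER_CUBIC))
E
```

```text
(no output)
```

View pics/kz.png

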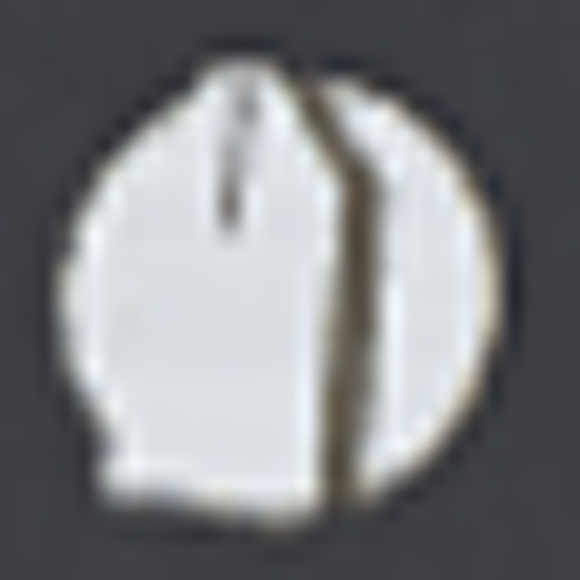

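View pics/kzs.png

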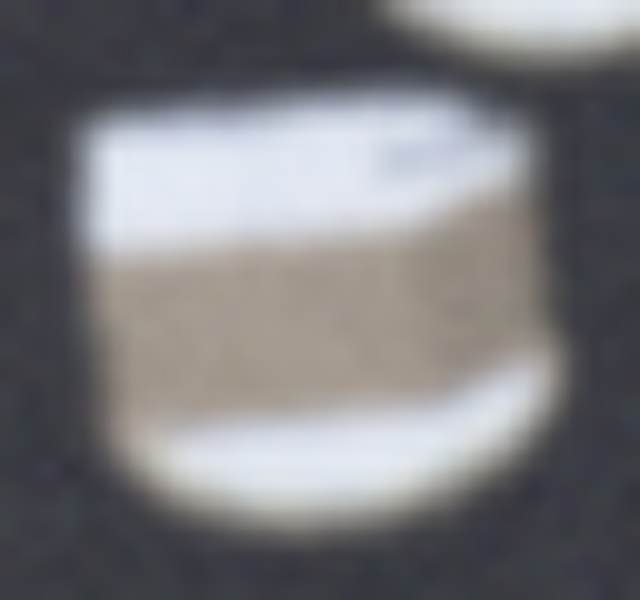

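```bash
python3 - <<'E'
from h import *
c=cam("top"); s=cam("side")
f=lambda u,v,z: onz(c,174+u/20-.5,252+v/20-.5,z)[:2]
print("skirt ctr",f(279,298,.005))
e=f(338,190,.032)-f(318,490,.032); print("edge yaw",np.degrees(np.arctan2(e[1],e[0])))
e=f(243,90,.032)-f(229,230,.032); print("line yaw",np.degrees(np.arctan2(e[1],e[0])))
bl=f(105,490,.032);br=f(320,518,.032); e=bl-br; print("back yaw",np.degrees(np.arctan2(e[1],e[0]))-90,np.linalg.norm(e),"backmid",(bl+br)/2)
tip=f(240,65,.032); print("tip",tip,"len",np.linalg.norm(tip-(bl+br)/2))
e=tip-(bl+br)/2; print("axis yaw",np.degrees(np.arctan2(e[1],e[0])),"ctr",(tip+(bl+br)/2)/2)
g=lambda u,v,z: onz(s,186+u/20-.5,188+v/20-.5,z)[:2]
e=g(400,235,.032)-g(95,252,.032); print("side edge yaw",np.degrees(np.arctan2(e[1],e[0])))
e=g(420,95,.032)-g(85,125,.032); print("side far edge yaw",np.degrees(np.arctan2(e[1],e[0])))
e=g(400,410,.005)-g(170,425,.005); print("side low edge yaw",np.degrees(np.arctan2(e[1],e[0])))
ends=g(95,252,.032),g(85,125,.032); print(ends, np.linalg.norm(ends[0]-ends[1]))
E
```

```text
skirt ctr [0.47676924 0.3348623 ]
edge yaw -2.6298511402433933
line yaw -4.435384412385421
back yaw -8.099724832424045 0.024517455612822994 backmid [0.45308633 0.33601574]
tip [0.50222234 0.33405429] len 0.049175140350376415
axis yaw -2.285967158066007 ctr [0.47765433 0.33503501]
side edge yaw -9.256166433454654
side far edge yaw -5.597932396835501
side low edge yaw -8.430318859765455
(array([0.41484102, 0.23705493]), array([0.41593925, 0.2626709 ])) 0.02563949909506379
```

```bash
python3 - <<'E'
from h import *
row([.479,.335,.03],np.radians(86))
E
```

```text
row [-2.88  6.91  6.94] [-0.2 -1.4 13.2]  now [0.4633 0.2625 0.1001] yawy 99.23 F [-0.3 -0.1 -0.3] w 0.586 t 7.67
```

Emit:
{"fn": "servo_tool", "kwargs": {"plan": [[[-1,2.5,0,0,-0.7,6],[-2,5,1,-0.2,-1.4,13.2],[-2.9,6.9,3,-0.2,-1.4,13.2],[-2.9,6.9,6,-0.2,-1.4,13.2],[-2.9,6.9,6.9,-0.2,-1.4,13.2],[-2.9,6.9,6.9,-0.2,-1.4,13.2]]]}}

```text
time: 8.17
tool_pos: [0.4763, 0.3314, 0.0264]
tcp_rot: [-0.111, -3.133, 0.007]
wrist_force: [-0.2, -0.3, -0.9]
width: 0.58
```

```bash
python3 - <<'E'
from h import *
row([.479,.335,-.028],np.radians(86))
s=cam("side"); crop(s,170,120,280,220,7,"s8")
for d in [(0,0),(.003,0)]: pass
p=bot.read_state()["tool_pos"]
for P in ([.477,.335,.032],[.477,.335,.066],[.477,.31,.066],[.477,.36,.066]): print((proj(s,P)-[170,120])*7)
E
```

```text
row [-0.27  0.41  5.44] [-0.3 -0.4 -0.1]  now [0.4763 0.3314 0.0264] yawy 85.94 F [-0.2 -0.3 -0.9] w 0.58 t 8.17
[300.54889836 376.23191533]
[290.7113289  289.56402693]
[300.01167486 326.38146091]
[281.73567345 254.03195065]
```

View pics/s8.png

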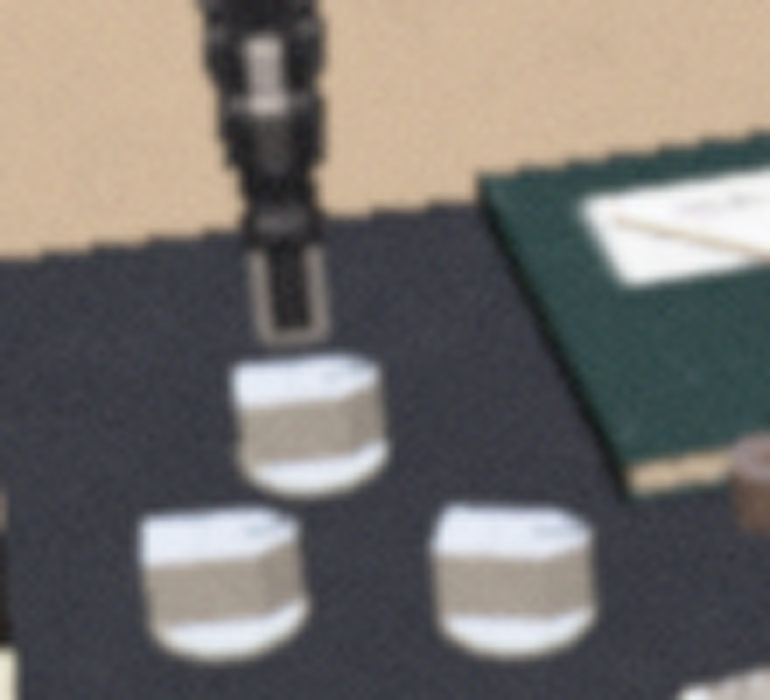

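Emit:
{"fn": "servo_tool", "kwargs": {"plan": [[[-0.3,0.3,1,-0.3,-0.4,0],[-0.35,0.4,2.5,-0.3,-0.4,0],[-0.35,0.4,3.5,-0.3,-0.4,0],[-0.35,0.4,3.5,-0.3,-0.4,0]]]}}

```text
time: 8.55
tool_pos: [0.4807, 0.3343, -0.0075]
tcp_rot: [0.113, 3.138, 0.001]
wrist_force: [0.2, -0.6, -0.8]
width: 0.587
```

```bash
python3 - <<'E'
from h import *
row([.480,.335,-.028],np.radians(86))
s=cam("side"); crop(s,170,120,280,220,7,"s9")
c=cam("top"); crop(c,130,210,250,300,6,"t9")
E
```

```text
row [0.08 0.06 2.05] [ 0.   0.1 -0.1]  now [ 0.4807  0.3343 -0.0075] yawy 85.87 F [ 0.2 -0.6 -0.8] w 0.587 t 8.55
```

View pics/s9.png

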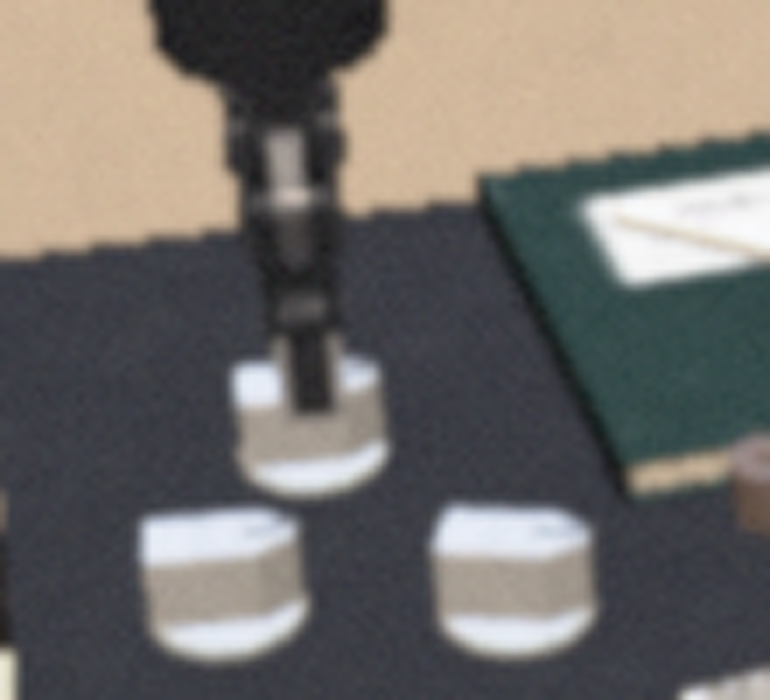

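View pics/t9.png

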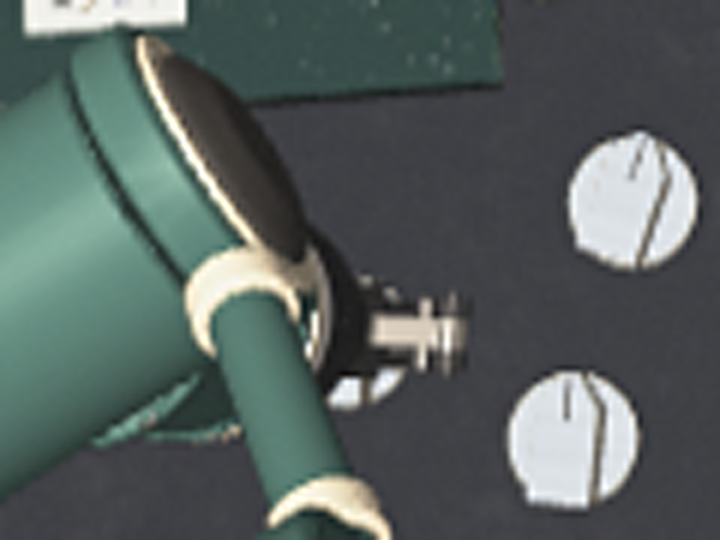

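Emit:
{"fn": "servo_tool", "kwargs": {"plan": [[[0.05,0.05,0.7,0,0,0],[0.05,0.05,1.4,0,0,0],[0.05,0.05,1.8,0,0,0],[0.05,0.05,2.0,0,0,0]]]}}

```text
time: 8.98
tool_pos: [0.4808, 0.3357, -0.0268]
tcp_rot: [0.112, 3.137, 0.002]
wrist_force: [-0.0, 0.5, 0.1]
width: 0.583
```

```bash
python3 - <<'E'
from h import *
row([.480,.335,-.028],np.radians(86))
s=cam("side"); crop(s,170,120,280,220,7,"s10")
E
```

```text
row [ 0.07 -0.07  0.12] [ 0.1  0.1 -0.1]  now [ 0.4808  0.3357 -0.0268] yawy 85.89 F [-0.   0.5  0.1] w 0.583 t 8.98
```

View pics/s10.png

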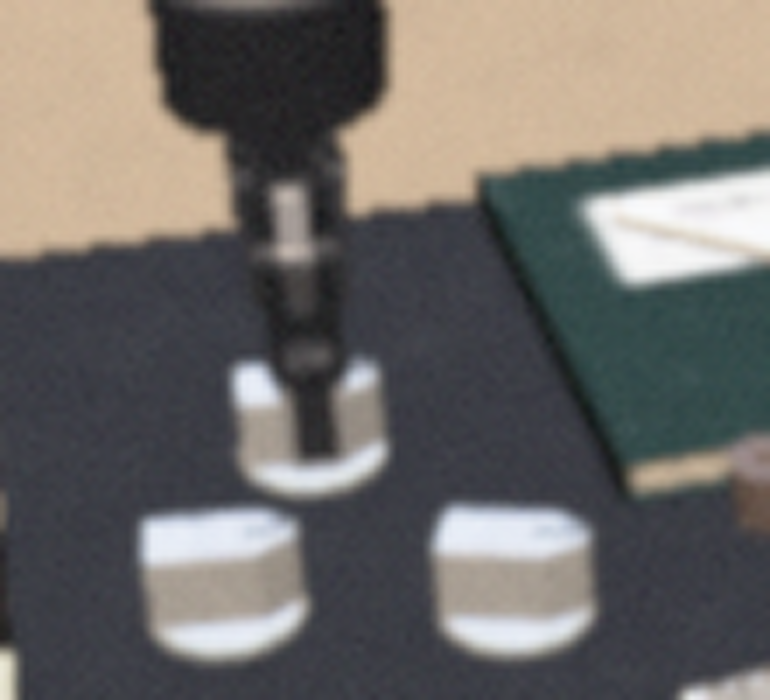

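Emit:
{"fn": "servo_tool", "kwargs": {"plan": [[[0.05,0,0.15,0,0,0],[0.05,0,0.15,0,0,0],[0.05,0,0.15,0,0,0],[0.05,0,0.15,0,0,0],[0.05,0,0.15,0,0,0],[0.05,0,0.15,0,0,0],[0.05,0,0.15,0,0,0],[0.05,0,0.15,0,0,0]]], "claw": 1, "grip_force": 60}}

```text
time: 9.7
tool_pos: [0.48, 0.3356, -0.0285]
tcp_rot: [0.112, 3.137, 0.002]
wrist_force: [0.6, -0.7, -0.4]
width: 0.266
```

```bash
python3 - <<'E'
from h import *
row([.480,.335,-.028],np.radians(86))
s=cam("side"); crop(s,170,120,280,220,7,"s11")
E
```

```text
row [-0.   -0.06 -0.05] [ 0.1  0.1 -0.1]  now [ 0.48    0.3356 -0.0285] yawy 85.9 F [ 0.6 -0.7 -0.4] w 0.266 t 9.7
```

View pics/s11.png

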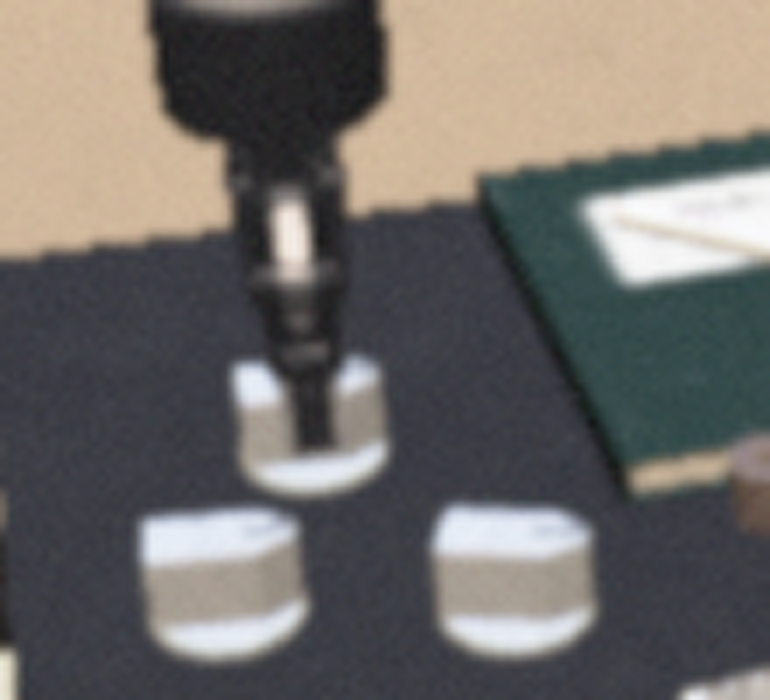

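```bash
python3 - <<'E'
from h import *
s=cam("side"); crop(s,275,200,301,232,24,"ss"); c=cam("top")
print("ring",onz(c,296.58,211.58,.05), "ring bounds",[onz(c,280+u/24-.5,195+v/24-.5,.05)[:2] for u,v in((410,275),(410,548),(275,410),(548,410))])
E
```

```text
ring [0.59501593 0.08059388 0.05      ] ring bounds [array([0.60792786, 0.08033831]), array([0.58185918, 0.08083904]), array([0.59518887, 0.09333488]), array([0.59482348, 0.06755472])]
```

View pics/ss.png

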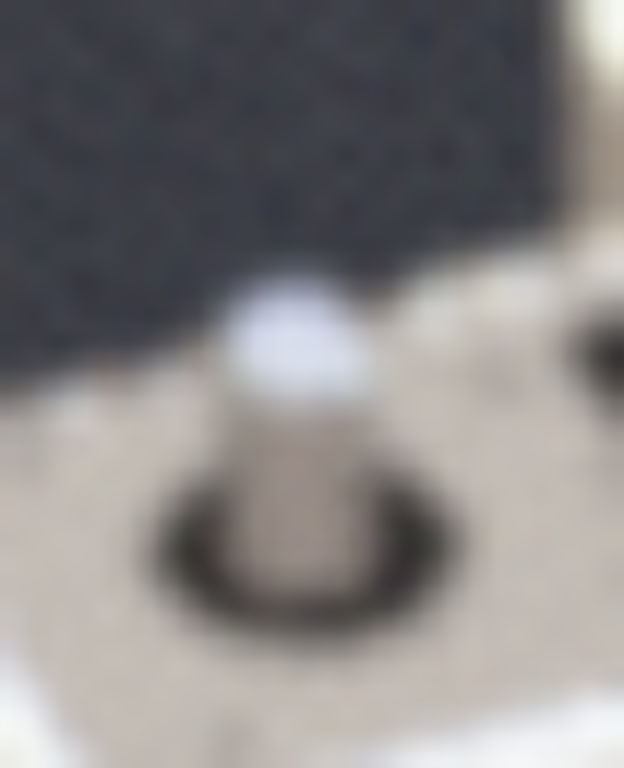

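Emit:
{"fn": "servo_tool", "kwargs": {"plan": [[[0,0,-1,0,0,0],[0,0,-3,0,0,0],[0,0,-6,0,0,0],[0,0,-9,0,0,0],[0,0,-12,0,0,0],[0,0,-13,0,0,0],[0,0,-13,0,0,0]]]}}

```text
time: 10.43
tool_pos: [0.4827, 0.3373, 0.1063]
tcp_rot: [0.112, 3.13, 0.01]
wrist_force: [0.5, 0.0, -0.3]
width: 0.273
```

```bash
python3 - <<'E'
from h import *
row([.5974,.0816,.10],np.radians(94))
s=cam("side"); crop(s,150,60,280,220,4,"s12")
E
```

```text
row [-13.27 -24.69   0.59] [ 0.3  0.5 -8.1]  now [0.4827 0.3373 0.1063] yawy 85.9 F [ 0.5  0.  -0.3] w 0.273 t 10.43
```

View pics/s12.png

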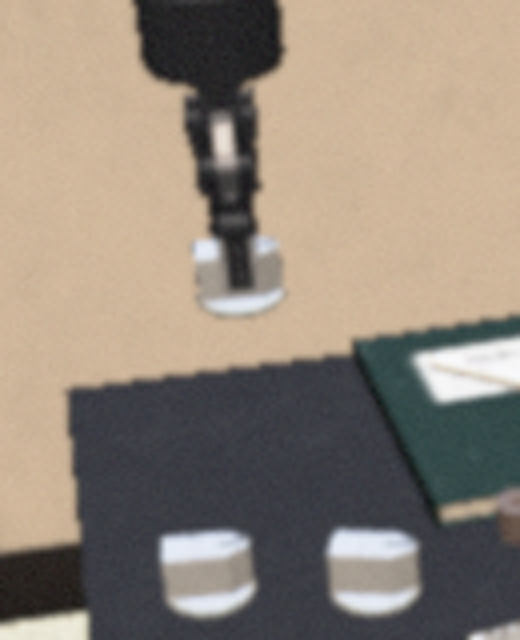

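Emit:
{"fn": "servo_tool", "kwargs": {"plan": [[[-1.3,-2.5,0,0,0,-0.8],[-2.7,-5,0,0.1,0.2,-1.6],[-4,-7.5,0,0.2,0.3,-2.5],[-5.4,-10,0,0.2,0.4,-3.3],[-6.7,-12.5,0,0.3,0.5,-4.1],[-8,-15,0,0.3,0.5,-5],[-9.4,-17.5,0,0.3,0.5,-5.8],[-10.7,-20,0,0.3,0.5,-6.6],[-12,-22.5,0.3,0.3,0.5,-7.4],[-12.8,-24,0.6,0.3,0.5,-8.1],[-13.3,-24.7,0.6,0.3,0.5,-8.1],[-13.3,-24.7,0.6,0.3,0.5,-8.1],[-13.3,-24.7,0.6,0.3,0.5,-8.1]]]}}

```text
time: 11.57
tool_pos: [0.5948, 0.0805, 0.0956]
tcp_rot: [0.107, -3.134, 0.002]
wrist_force: [-0.3, 0.2, -0.3]
width: 0.268
```

```bash
python3 - <<'E'
from h import *
row([.5974,.0816,.055],np.radians(94))
s=cam("side","s13f"); crop(s,230,110,350,260,4,"s13")
E
```

```text
row [-0.29  0.1   4.06] [-0.1 -0.4 -0.1]  now [0.5948 0.0805 0.0956] yawy 93.92 F [-0.3  0.2 -0.3] w 0.268 t 11.57
```

View pics/s13.png

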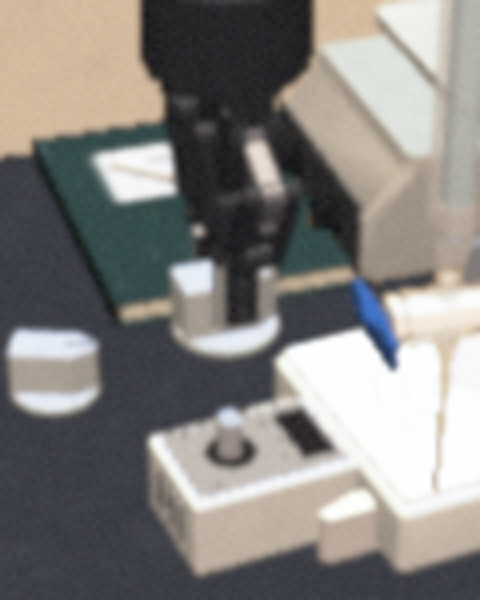

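Emit:
{"fn": "servo_tool", "kwargs": {"plan": [[[-0.2,0.1,1,0,-0.4,0],[-0.3,0.1,2.5,0,-0.4,0],[-0.3,0.1,3.6,0,-0.4,0],[-0.3,0.1,4.0,0,-0.4,0],[-0.3,0.1,4.0,0,-0.4,0]]]}}

```text
time: 12.03
tool_pos: [0.5957, 0.083, 0.0543]
tcp_rot: [0.111, -3.138, 0.002]
wrist_force: [-0.6, -1.0, -0.1]
width: 0.269
```

```bash
python3 - <<'E'
from h import *
row([.5974,.0816,.05],np.radians(94))
s=cam("side","s14f"); crop(s,255,160,320,240,9,"s14")
c=cam("top","t14f")
z=bot.read_state()["tool_pos"][2]+.0285
ctr=np.array([.5947,.0806])
def P(p): return np.round((proj(s,p)+.5-[255,160])*9)
print("pred bottom z",z)
for zz in(z,z+.005):
  for a in(-150,-120,-90,-60,-30,0,180): 
    print(a,P([ctr[0]+.025*np.cos(np.radians(a)),ctr[1]+.025*np.sin(np.radians(a)),zz]),end=" ")
  print()
print("ring ctr",P([.5950,.0806,.05]),"shaft",P([.5947,.0806,.072]))
E
```

```text
row [-0.16 -0.15  0.43] [-0.1 -0.1  0.1]  now [0.5957 0.083  0.0543] yawy 94.05 F [-0.6 -1.  -0.1] w 0.269 t 12.03
pred bottom z 0.08464268833975229
-150 [208. 489.] -120 [260. 507.] -90 [322. 507.] -60 [374. 489.] -30 [404. 458.] 0 [403. 424.] 180 [180. 458.] 
-150 [208. 470.] -120 [260. 488.] -90 [321. 488.] -60 [374. 470.] -30 [404. 440.] 0 [404. 405.] 180 [179. 439.] 
ring ctr [295. 568.] shaft [293. 488.]
```

View pics/s14.png

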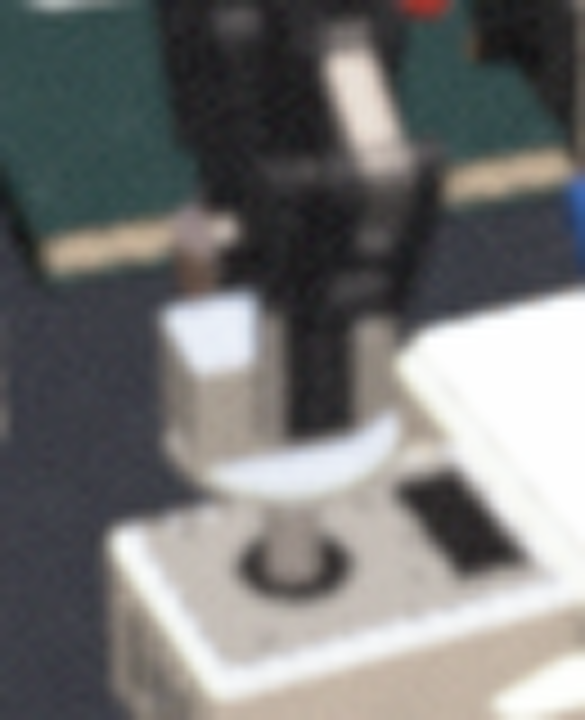

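View pics/t14f.png

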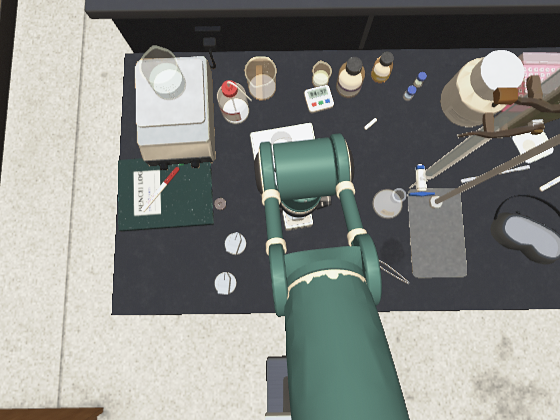

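Emit:
{"fn": "servo_tool", "kwargs": {"plan": [[[-0.2,-0.15,0.2,0,0,0],[-0.2,-0.15,0.4,0,0,0],[-0.2,-0.15,0.4,0,0,0],[-0.2,-0.15,0.4,0,0,0]]]}}

```text
time: 12.47
tool_pos: [0.5998, 0.0813, 0.0524]
tcp_rot: [-0.11, 3.138, -0.001]
wrist_force: [-0.6, 0.4, -0.6]
width: 0.267
```

```bash
python3 - <<'E'
from h import *
row([.5977,.0816,.045],np.radians(94))
s=cam("side","s15f"); crop(s,265,190,310,235,16,"s15")
E
```

```text
row [0.21 0.04 0.74] [-0.1  0.1  0. ]  now [0.5998 0.0813 0.0524] yawy 94.01 F [-0.6  0.4 -0.6] w 0.267 t 12.47
```

View pics/s15.png

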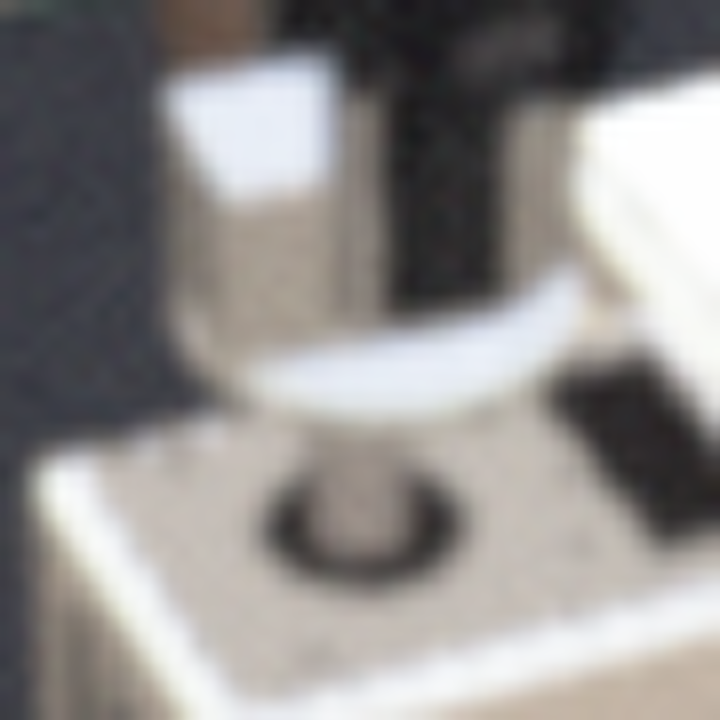

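Emit:
{"fn": "servo_tool", "kwargs": {"plan": [[[0.1,0.02,0.1,0,0,0],[0.2,0.03,0.2,0,0,0],[0.2,0.03,0.3,0,0,0],[0.2,0.03,0.3,0,0,0],[0.2,0.03,0.3,0,0,0],[0.2,0.03,0.3,0,0,0]]]}}

```text
time: 13.02
tool_pos: [0.5978, 0.0815, 0.0494]
tcp_rot: [-0.11, 3.138, -0.001]
wrist_force: [0.1, 0.7, -0.7]
width: 0.267
```

```bash
python3 - <<'E'
from h import *
row([.5977,.0816,.045],np.radians(94))
s=cam("side","s16f"); crop(s,265,190,310,235,16,"s16")
row([.5977,.0816,.045],np.radians(94))
E
```

```text
row [0.01 0.01 0.44] [-0.1  0.1  0. ]  now [0.5978 0.0815 0.0494] yawy 94.01 F [ 0.1  0.7 -0.7] w 0.267 t 13.02
row [0.01 0.01 0.44] [-0.1  0.1  0. ]  now [0.5978 0.0815 0.0494] yawy 94.01 F [ 0.4  0.1 -0.2] w 0.269 t 13.07
```

View pics/s16.png

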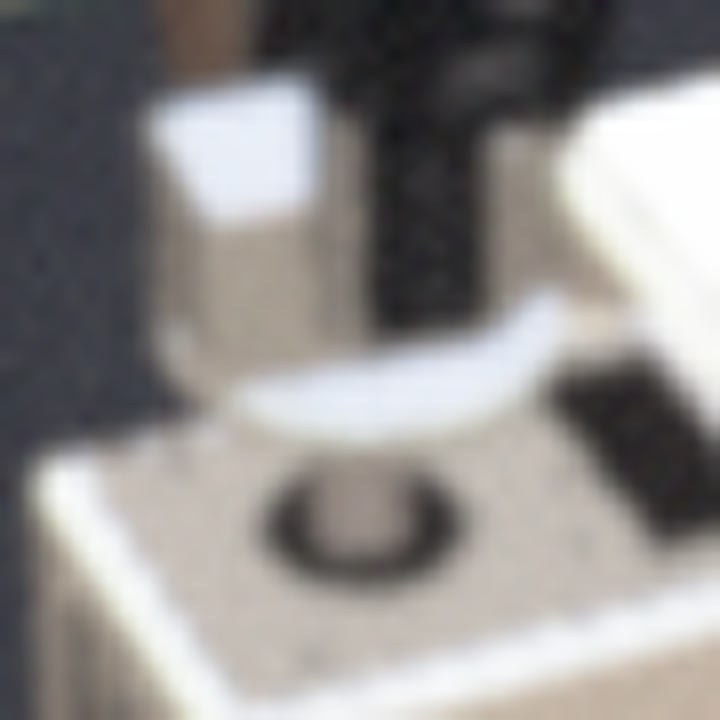

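```bash
python3 - <<'E'
from h import *
s=cam("side")
def P(p): return np.round((proj(s,p)+.5-[265,190])*16,1)
print("ring",P([.5947,.0806,.05]),P([.5947,.0816,.05]))
for y in(.0796,.0806,.0816):
  q=np.array([P([.5947+.025*np.cos(a),y+.025*np.sin(a),.0779]) for a in np.linspace(-3.14,3.14,181)]); print(y,"bottom",q[:,1].max(),"L/R",q[:,0].min(),q[:,0].max())
E
```

```text
ring [361.4 529.7] [359.4 525. ]
0.0796 bottom 476.1 L/R 157.4 566.5
0.0806 bottom 471.3 L/R 155.5 564.3
0.0816 bottom 466.4 L/R 153.7 562.1
```

```bash
python3 - <<'E'
from h import *
im=cv2.imread("pics/s16f.png").astype(int)
for u in(284,286,288,290): print(u,[tuple(im[v,u]) for v in range(211,222)])
im=cv2.imread("pics/s14f.png").astype(int)
for u in(284,288): print(u,[tuple(im[v,u]) for v in range(209,219)])
# reference: knob on bench in first picture, bottom edge vs prediction, knob leftmost centre (.477,.335)
s=cam("side"); im=cv2.imread("pics/side0.png").astype(int)
q=np.array([proj(s,[.477+.025*np.cos(a),.335+.025*np.sin(a),0]) for a in np.linspace(-3.14,3.14,181)]); i=q[:,1].argmax(); print(q[i],q[:,0].min(),q[:,0].max())
print([tuple(im[v,214]) for v in range(180,194)])
E
```

```text
284 [(np.int64(145), np.int64(155), np.int64(163)), (np.int64(163), np.int64(168), np.int64(176)), (np.int64(210), np.int64(202), np.int64(201)), (np.int64(236), np.int64(227), np.int64(223)), (np.int64(240), np.int64(233), np.int64(227)), (np.int64(226), np.int64(225), np.int64(220)), (np.int64(188), np.int64(197), np.int64(196)), (np.int64(152), np.int64(160), np.int64(166)), (np.int64(126), np.int64(133), np.int64(140)), (np.int64(102), np.int64(106), np.int64(114)), (np.int64(94), np.int64(100), np.int64(106))]
286 [(np.int64(139), np.int64(145), np.int64(152)), (np.int64(175), np.int64(175), np.int64(177)), (np.int64(224), np.int64(216), np.int64(211)), (np.int64(243), np.int64(234), np.int64(227)), (np.int64(244), np.int64(236), np.int64(231)), (np.int64(233), np.int64(229), np.int64(224)), (np.int64(196), np.int64(203), np.int64(201)), (np.int64(155), np.int64(164), np.int64(169)), (np.int64(135), np.int64(143), np.int64(152)), (np.int64(131), np.int64(139), np.int64(150)), (np.int64(133), np.int64(138), np.int64(151))]
288 [(np.int64(116), np.int64(118), np.int64(122)), (np.i
[... 1949 characters left out ...]
190.70442824] 203.8216033756621 224.56387038996894
[(np.int64(140), np.int64(149), np.int64(160)), (np.int64(142), np.int64(153), np.int64(162)), (np.int64(144), np.int64(153), np.int64(164)), (np.int64(145), np.int64(155), np.int64(164)), (np.int64(148), np.int64(156), np.int64(165)), (np.int64(176), np.int64(176), np.int64(181)), (np.int64(220), np.int64(209), np.int64(206)), (np.int64(238), np.int64(229), np.int64(223)), (np.int64(235), np.int64(227), np.int64(223)), (np.int64(208), np.int64(204), np.int64(199)), (np.int64(145), np.int64(148), np.int64(148)), (np.int64(88), np.int64(88), np.int64(88)), (np.int64(68), np.int64(62), np.int64(62)), (np.int64(65), np.int64(57), np.int64(54))]
```

Emit:
{"fn": "servo_tool", "kwargs": {"plan": [[[0,0,0.15,0,0,0],[0,0,0.3,0,0,0],[0,0,0.45,0,0,0],[0,0,0.6,0,0,0],[0,0,0.7,0,0,0],[0,0,0.7,0,0,0]]]}}

```text
time: 13.67
tool_pos: [0.5975, 0.0815, 0.042]
tcp_rot: [-0.11, 3.138, -0.001]
wrist_force: [-0.0, 0.0, 0.1]
width: 0.268
```

```bash
python3 - <<'E'
from h import *
row([.5977,.0816,.045],np.radians(94))
E
```

```text
row [-0.02  0.01 -0.3 ] [-0.1  0.1  0. ]  now [0.5975 0.0815 0.042 ] yawy 94.01 F [-0.   0.   0.1] w 0.268 t 13.67
```

Emit:
{"fn": "servo_tool", "kwargs": {"plan": [[[0,0,0.1,0,0,0],[0,0,0.2,0,0,0],[0,0,0.3,0,0,0],[0,0,0.4,0,0,0],[0,0,0.4,0,0,0]]]}}

```text
time: 14.08
tool_pos: [0.5973, 0.0815, 0.0377]
tcp_rot: [-0.11, 3.139, -0.001]
wrist_force: [-0.0, -0.2, -0.6]
width: 0.265
```

```bash
python3 - <<'E'
from h import *
row([.5977,.0816,.045],np.radians(94))
s=cam("side","s17f"); crop(s,265,190,310,235,16,"s17")
E
```

```text
row [-0.04  0.01 -0.73] [-0.1  0.   0. ]  now [0.5973 0.0815 0.0377] yawy 94.01 F [-0.  -0.2 -0.6] w 0.265 t 14.08
```

View pics/s17.png

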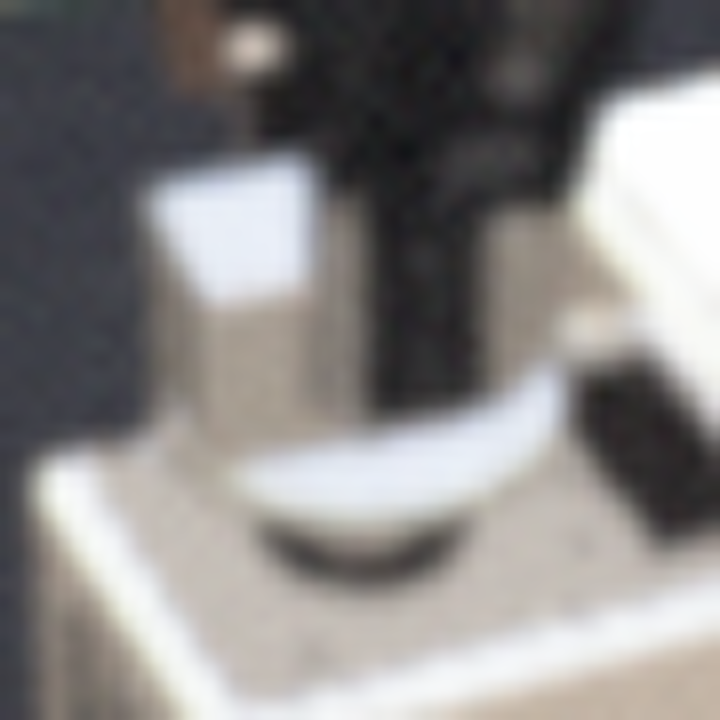

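Emit:
{"fn": "servo_tool", "kwargs": {"plan": [[[0,0,0.12,0,0,0],[0,0,0.24,0,0,0],[0,0,0.36,0,0,0],[0,0,0.48,0,0,0],[0,0,0.6,0,0,0],[0,0,0.72,0,0,0],[0,0,0.8,0,0,0],[0,0,0.8,0,0,0]]]}}

```text
time: 14.8
tool_pos: [0.5972, 0.0814, 0.0295]
tcp_rot: [-0.11, 3.139, -0.002]
wrist_force: [0.5, -0.1, -0.3]
width: 0.266
```

Emit:
{"fn": "servo_tool", "kwargs": {"plan": [[[0,0,0.1,0,0,0],[0,0,0.15,0,0,0],[0,0,0.2,0,0,0],[0,0,0.2,0,0,0],[0,0,0.2,0,0,0]]]}}

```text
time: 15.22
tool_pos: [0.5972, 0.0814, 0.0275]
tcp_rot: [-0.11, 3.139, -0.001]
wrist_force: [-0.0, -0.2, -0.3]
width: 0.266
```

```bash
python3 - <<'E'
from h import *
row([.5977,.0816,.0245],np.radians(94))
s=cam("side","s18f"); crop(s,265,190,310,235,16,"s18")
E
```

```text
row [-0.05  0.02  0.3 ] [-0.1  0.   0. ]  now [0.5972 0.0814 0.0275] yawy 94.01 F [-0.  -0.2 -0.3] w 0.266 t 15.22
```

View pics/s18.png

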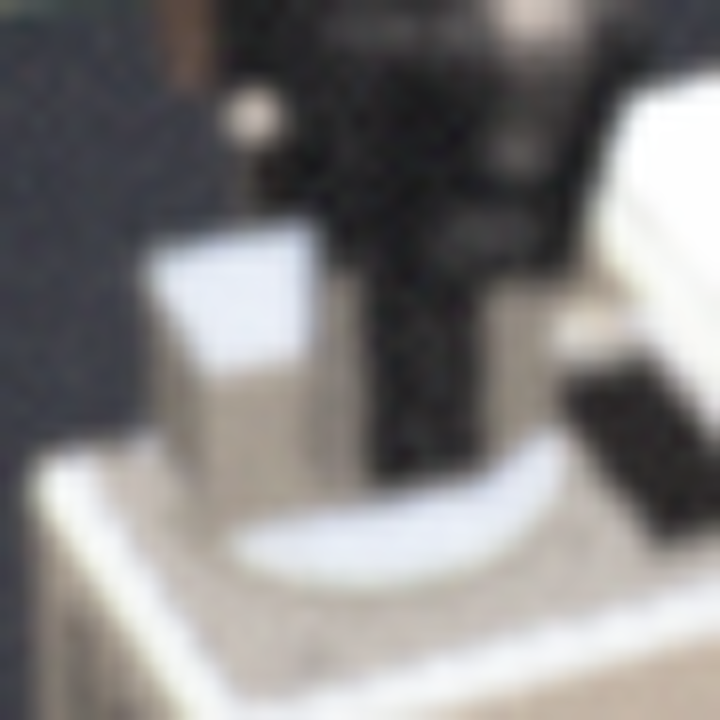

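Emit:
{"fn": "servo_tool", "kwargs": {"plan": [[[0,0,0.05,0,0,0],[0,0,0.1,0,0,0],[0,0,0.15,0,0,0],[0,0,0.15,0,0,0]]]}}

```text
time: 15.6
tool_pos: [0.5974, 0.0814, 0.0265]
tcp_rot: [-0.11, 3.139, -0.001]
wrist_force: [-0.7, 0.2, 3.1]
width: 0.267
```

Emit:
{"fn": "servo_tool", "kwargs": {"plan": [[[0,0,0.05,0,0,0],[0,0,0.1,0,0,0],[0,0,0.1,0,0,0],[0,0,0.1,0,0,0]]]}}

```text
time: 15.93
tool_pos: [0.5974, 0.0814, 0.0257]
tcp_rot: [-0.11, 3.139, -0.001]
wrist_force: [-1.9, -0.8, 5.0]
width: 0.266
```

Emit:
{"fn": "servo_tool", "kwargs": {"plan": [[[0,0,0.05,0,0,0],[0,0,0.1,0,0,0],[0,0,0.1,0,0,0],[0,0,0.1,0,0,0]]]}}

```text
time: 16.27
tool_pos: [0.5975, 0.0814, 0.0249]
tcp_rot: [-0.11, 3.139, -0.001]
wrist_force: [-2.8, -0.4, 5.4]
width: 0.267
```

Emit:
{"fn": "servo_tool", "kwargs": {"plan": [[[0.02,0,0.06,0,0,0],[0.03,0,0.12,0,0,0],[0.03,0,0.18,0,0,0],[0.03,0,0.18,0,0,0],[0.03,0,0.18,0,0,0]]]}}

```text
time: 16.68
tool_pos: [0.5975, 0.0815, 0.0237]
tcp_rot: [-0.11, 3.138, -0.001]
wrist_force: [-3.1, -0.4, 8.0]
width: 0.268
```

Emit:
{"fn": "servo_tool", "kwargs": {"plan": [[[0,0,0.05,0,0,0],[0,0,0.1,0,0,0],[0,0,0.1,0,0,0],[0,0,0.1,0,0,0]]]}}

```text
time: 17.02
tool_pos: [0.5975, 0.0814, 0.0233]
tcp_rot: [-0.11, 3.138, -0.001]
wrist_force: [-3.6, -0.2, 7.2]
width: 0.264
```

```bash
python3 - <<'E'
from h import *
row([.5975,.0815,.0230],np.radians(94))
s=cam("side","s19f"); crop(s,265,190,310,235,16,"s19"); crop(s,230,130,400,270,4,"s19w")
row([.5975,.0815,.0230],np.radians(94))
c=cam("top","t19f")
E
```

```text
row [0.   0.01 0.03] [-0.1  0.1  0. ]  now [0.5975 0.0814 0.0233] yawy 94.01 F [-3.6 -0.2  7.2] w 0.264 t 17.02
row [0.   0.01 0.03] [-0.1  0.1  0. ]  now [0.5975 0.0814 0.0233] yawy 94.01 F [-2.8 -0.1  7.2] w 0.268 t 17.07
```

View pics/s19.png

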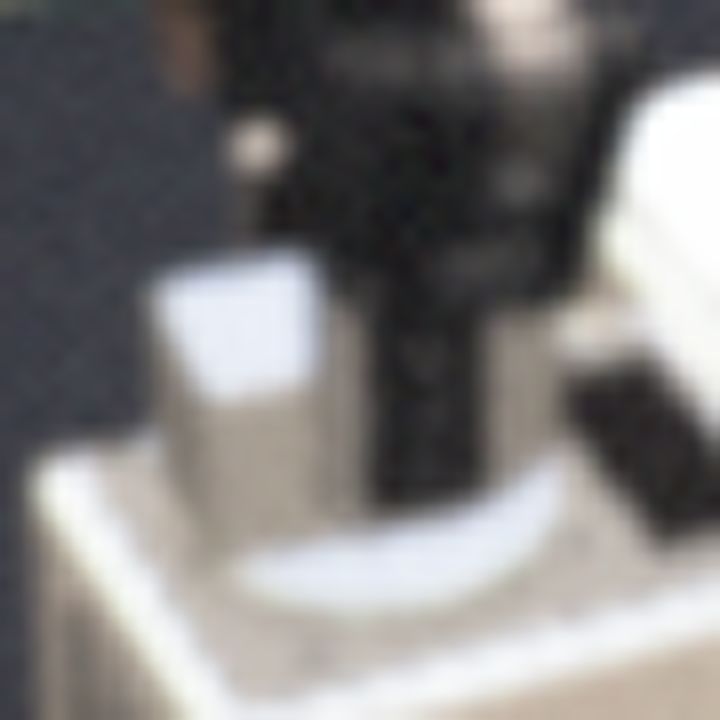

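View pics/s19w.png

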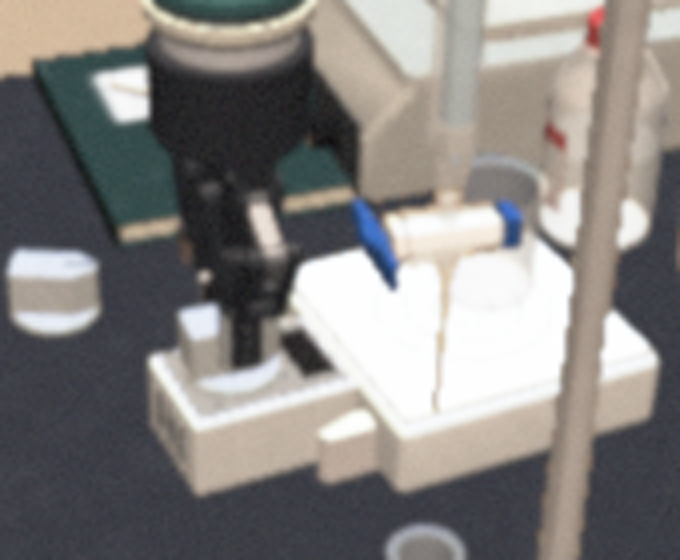

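Emit:
{"fn": "servo_tool", "kwargs": {"plan": [[[0,0,0.05,0,0,0],[0,0,0.1,0,0,0],[0,0,0.12,0,0,0],[0,0,0.12,0,0,0]]]}}

```text
time: 17.45
tool_pos: [0.5976, 0.0814, 0.0231]
tcp_rot: [-0.11, 3.138, -0.001]
wrist_force: [-4.1, -0.3, 10.3]
width: 0.268
```

Emit:
{"fn": "servo_tool", "kwargs": {"plan": [[[0,0,0.05,0,0,0],[0,0,0.1,0,0,0],[0,0,0.1,0,0,0],[0,0,0.1,0,0,0]]]}}

```text
time: 17.78
tool_pos: [0.5977, 0.0815, 0.0232]
tcp_rot: [-0.11, 3.138, -0.002]
wrist_force: [-4.6, 0.6, 9.4]
width: 0.267
```

Emit:
{"fn": "servo_tool", "kwargs": {"plan": [[[0,0,0.1,0,0,0],[0,0,0.2,0,0,0],[0,0,0.2,0,0,0],[0,0,0.2,0,0,0],[0,0,0.2,0,0,0],[0,0,0.2,0,0,0]]]}}

```text
time: 18.28
tool_pos: [0.5978, 0.0815, 0.023]
tcp_rot: [-0.11, 3.138, -0.002]
wrist_force: [-7.1, -0.3, 14.8]
width: 0.269
```

```bash
python3 - <<'E'
from h import *
row([.5975,.0815,.0230],np.radians(94))
s=cam("side","s20f"); crop(s,230,160,340,260,7,"s20")
c=cam("top","t20f")
row([.5975,.0815,.0230],np.radians(94))
E
```

```text
row [0.03 0.01 0.  ] [-0.1  0.1  0. ]  now [0.5978 0.0815 0.023 ] yawy 94.02 F [-7.1 -0.3 14.8] w 0.269 t 18.28
row [0.03 0.   0.  ] [-0.1  0.1  0. ]  now [0.5978 0.0815 0.023 ] yawy 94.02 F [-6.2 -0.8 15.2] w 0.267 t 18.38
```

View pics/s20.png

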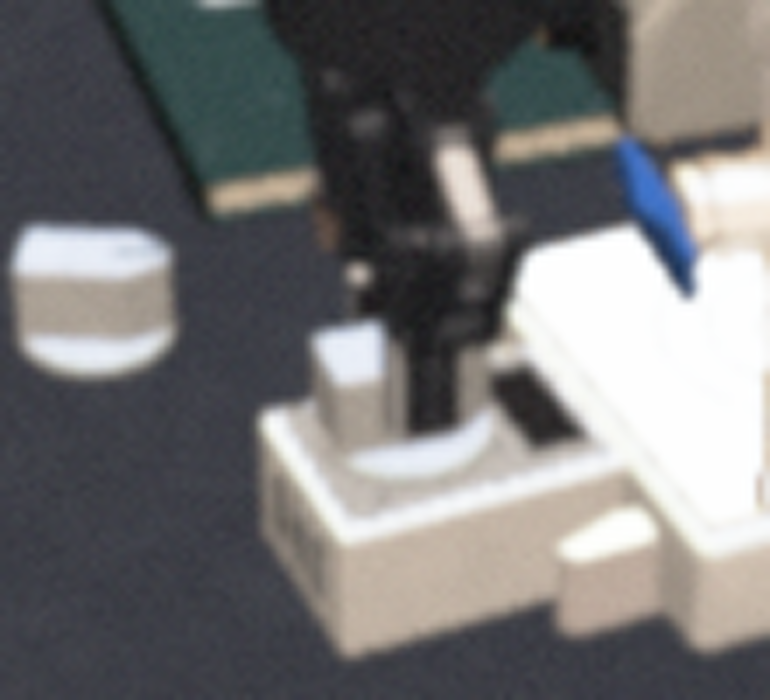

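View pics/t20f.png

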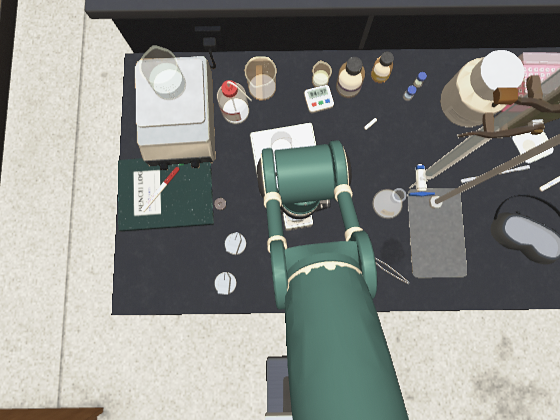

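```bash
python3 -c "
from workcell import finish_job
print(finish_job())"
```

```text
the job is handed in; nothing more can be done
None
```

The job is handed in after about 18 s of robot time. The control unit is docked and the knob is home on the D-shaft. The gripper still holds the knob (60 N grip), pressing the shaft down against its stop.

- **Unit:** I pushed it along the bay until it stopped at about 18 N. Afterwards the camera showed its sides within about 0.003 rad of the plate's direction and about 1.4 mm off centre. No gap was visible. The computed face position overlapped the plate by 2 mm, which is camera error.
- **Knob:** I picked the one farthest to the left and turned it to about +4°. The shaft flat measured between 1° and 6°. It slid about 14 mm onto the shaft with no measurable force.
- **Press:** The spring began to resist at about 3 N, with the tool at z = 0.0265. It stopped moving at z = 0.0231 (about 10 N), and I finished at 15 N downward with no further motion. That puts the shaft about 3.5 to 4 mm down.
- **Bystanders:** The beaker, stopper, tweezers and flask look unmoved in the last pictures.

**What disagreed:**
- **Tool height:** The reported tool height was about 37 mm lower than the real fingertips. I noticed this in the side view when the first push passed over the unit without touching it, and calibrated it by touching the bench.
- **Tool x:** Reported x was about 3 mm too far forward, and I corrected for that.
- **Side force:** About 6–7 N sideways remained at the end, pushing the unit towards the plate.
- **Not seen:** The arm hid the knob from the top camera at the end, so its final angle and centring were only checked from the side.

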